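# Hang the rinse pails on the drip rail

## Robot

A 7-joint arm with a two-finger parallel gripper is mounted at the origin on the work surface. World frame = base frame: x ahead of the robot, y to its left, z up, the work surface at z = 0. Lengths are in m, angles in rad, forces in N, time in s.
With the tool pointing down it reaches from about 0.35 to 0.9 m from the base axis. Payload 8.1 kg.
Tool frame: the origin (TCP) lies between the finger pads; the fingertips stand 14 mm ahead of it and the grasp point (between the pads) lies 5 mm behind it; z points along the fingers, y is the line along which they close (so a half turn about z gives the same grasp; the last joint's range is limited). The gripper opens to 85 mm and grips with 20 to 120 N. Pads are 22 mm wide; open, the fingers measure 114 mm over their backs; the gripper's body (76 mm by 85 mm) begins 54 mm behind the grasp point. The pads swing forward as they close: fully open they stand 13 mm farther back than shut.
Start: joints at [1.07, 0.434, 0.025, 1.573, -0.012, 1.134, -0.075], TCP at [0.242, -0.576, 0.245] pointing down, gripper open.
Joint ranges: [-2.62, 2.62], [-0.44, 2.09], [-1.27, 1.32], [0.08, 2.57], [-1.32, 4.46], [0.12, 2], [-2.74, 2.74]. Speed limits (rad/s): [2.22, 2.22, 3.01, 3.01, 3.14, 3.14, 3.14].

## Interface

Orientations are given as a 3x3 rotation matrix whose columns are the frame's x, y, z axes.
In Python, from cell import bot gives the robot as it stands. The module is installed in compiled form; this text tells all that it offers.
- The arm moves only by the tool carry_out, never from a script. Its argument "series" is a list of rows, each a list of 7 numbers: the finger opening in mm, from 0 to 85.4, then the shift along the world's x, y, z in units of 25 mm (1.0 is 25 mm), then the turn, a rotation vector about the world's x, y, z in units of 6 degrees (1.0 is 6 degrees). A call has exactly 5 rows; each row shifts and turns the commanded pose from where the row before left it; what a row does not reach is not made up. A row lasts 1/12 s, in which the tool goes at most 41.7 mm and 7.16 degrees, less where a joint would pass 70% of its speed; a pose out of reach is approached as far as the arm can. A call is refused whole if a number of a shift passes 1 or a number of a turn 1, either way. A call with a gripper value outside its range is refused whole. The fingers move at their own pace and stop on an object; "squeeze" is the grip in N (left out, the last holds). Time passes only in rows, so rows that do not move let the fingers close, or fill a call up. It gives the time, the measured TCP pose, the force, the opening and the grip force at its end, in the units of the state.
- bot.read_state(): the state, without advancing time (a new reading comes with each control period).
- bot.capture(name): name is "side" or "top"; returns the picture (420x560x3 uint8, red, green, blue); there is no depth.
- bot.camera_model(name): a dict with "mtx" (3x3 intrinsics, pixels), "pose" (4x4, takes a point from camera to world coordinates). Camera axes: x right, y down, z forward; pixel columns grow to the right and rows downward; lengths in m; the calibration is good to about 2 mm. A picture is of the moment at which its call begins. camera_model takes no time and is no camera call.
- bot.close_job(): hands the job in; it is judged then, once.
The state is a dict: "t": time; "qpos": joint angles; "joint_vel": joint speeds; "tau": joint torques, N m; "position": TCP position; "orientation": TCP orientation; "wrist_force": force on the tool from outside, world axes, zero at the start; "wrist_torque": the same for the moment, N m; "gripper_width": opening from 0.0 (shut) to 1.0 (fully open); "gripper_force": force on a finger pad.
Only numpy, scipy, OpenCV 4.12 (cv2) and the standard library are available. Lean on these libraries where they do the work, as an engineer would, in place of code of your own. Each camera call takes 0.05 s, during which the arm holds its last target. There are 200 camera calls.

## Task

Take the blue dust cover off the hook caddy and set it down the right way up on the black mat, then hang every rinse pail on the table to drip: hook one S-hook over the steel rail for each pail and hang the pail by its bail from that hook's lower curl. Once all the pails hang still and clear of the table, put the cover back squarely on the caddy ledge, leaving any spare hooks standing in the caddy, and leave the other things on the table alone.

Things in the scene. Friction and masses are not known exactly. Their poses are not given: they have to be found in the camera images.
- caddy: Fixed grey hook caddy, 92 (x) x 178 (y) mm; origin under its centre on the table, left or right of the robot. A ledge 110 mm up carries the cover; inside it a neck 58 x 142 mm rises to 125 mm, with 3 slots 52 (x) x 18 (y) mm at y = -48, 0, +48 mm, an S-hook standing in each, tab up, origin 128 mm above the caddy's, axes parallel. Hooks lift straight out (130 mm to be clear).
- cover: Loose blue dust cover, upside-down box 76 (x) x 160 (y) x 75 mm high, 3 mm walls, open below, 0.16 kg. Origin: centre of its open underside. On top a black grip bar, 60 mm along x, 14 mm thick in y, 75 to 109 mm above the origin. At the start and end on the caddy: origin 110 mm above the caddy's, axes parallel, about 6 mm play round the neck.
- mat: Fixed thin black rubber mat 160 (x) x 210 (y) x 3 mm on the other side from the caddy; origin under its centre on the table, its top 3 mm up.
- rail_mid (a point): Middle of the fixed round steel drip rail's axis: bar 12 mm thick, 520 mm long along its own y axis, 290 mm above the table, on a post at each end. +x of this frame points away from the robot.
- hook0: Flat-strip steel S-hook (12 mm wide in y, 4 thick), 170 mm high, 0.07 kg. Orange grip tab on top, 16 (x) x 12 (y) mm, 8 to 48 mm above the origin. Origin: where the rail's axis lies when hung, y along the rail, +x away from the robot. Upper curl 32 mm wide inside, opens downward; its free tip, on the +x side, reaches 19 mm below the origin: the rail comes in from +x under this tip.
- hook0_seat (a point): Seat in hook0's lower curl for the axis of a pail's bail bar, 112 mm below the hook's origin. This curl (a half-turn copy of the upper) opens upward; its free tip is on the -x side, 87 mm below the hook's origin; gap from tip to shank about 30 mm. Hook's lowest point: 122 mm below its origin. The shank runs diagonally from 18 mm in -x (21 mm below the origin) to 18 mm in +x (91 mm below).
- hook1: Flat-strip steel S-hook (12 mm wide in y, 4 thick), 170 mm high, 0.07 kg. Orange grip tab on top, 16 (x) x 12 (y) mm, 8 to 48 mm above the origin. Origin: where the rail's axis lies when hung, y along the rail, +x away from the robot. Upper curl 32 mm wide inside, opens downward; its free tip, on the +x side, reaches 19 mm below the origin: the rail comes in from +x under this tip.
- hook1_seat (a point): Seat in hook1's lower curl for the axis of a pail's bail bar, 112 mm below the hook's origin. This curl (a half-turn copy of the upper) opens upward; its free tip is on the -x side, 87 mm below the hook's origin; gap from tip to shank about 30 mm. Hook's lowest point: 122 mm below its origin. The shank runs diagonally from 18 mm in -x (21 mm below the origin) to 18 mm in +x (91 mm below).
- hook2: Flat-strip steel S-hook (12 mm wide in y, 4 thick), 170 mm high, 0.07 kg. Orange grip tab on top, 16 (x) x 12 (y) mm, 8 to 48 mm above the origin. Origin: where the rail's axis lies when hung, y along the rail, +x away from the robot. Upper curl 32 mm wide inside, opens downward; its free tip, on the +x side, reaches 19 mm below the origin: the rail comes in from +x under this tip.
- hook2_seat (a point): Seat in hook2's lower curl for the axis of a pail's bail bar, 112 mm below the hook's origin. This curl (a half-turn copy of the upper) opens upward; its free tip is on the -x side, 87 mm below the hook's origin; gap from tip to shank about 30 mm. Hook's lowest point: 122 mm below its origin. The shank runs diagonally from 18 mm in -x (21 mm below the origin) to 18 mm in +x (91 mm below).
- pail0: White rinse pail, may be absent. Open box 110 (x) x 90 (y) x 55 mm high, 0.18 kg; origin under its centre. Rigid steel bail: posts at y = +-43 mm, round bar 8 mm thick along y, axis 110 mm above the origin. Black grip ear on the -x side: upright plate 10 mm thick (y), centred at x = -91 mm, 26 mm long (x), 49 to 99 mm above the origin. Hangs nearly level from the bar.
- pail1: Yellow rinse pail, may be absent. Open box 110 (x) x 90 (y) x 55 mm high, 0.18 kg; origin under its centre. Rigid steel bail: posts at y = +-43 mm, round bar 8 mm thick along y, axis 110 mm above the origin. Black grip ear on the -x side: upright plate 10 mm thick (y), centred at x = -91 mm, 26 mm long (x), 49 to 99 mm above the origin. Hangs nearly level from the bar.
- pail2: Green rinse pail, may be absent. Open box 110 (x) x 90 (y) x 55 mm high, 0.18 kg; origin under its centre. Rigid steel bail: posts at y = +-43 mm, round bar 8 mm thick along y, axis 110 mm above the origin. Black grip ear on the -x side: upright plate 10 mm thick (y), centred at x = -91 mm, 26 mm long (x), 49 to 99 mm above the origin. Hangs nearly level from the bar.
- beaker: Bystander: glass beaker, 66 mm across, 85 mm high; leave alone. Origin at its underside.
- bottle: Bystander: amber bottle with a black cap, 60 mm across, 150 mm high; leave alone. Origin at its underside.
- driver: Bystander: screwdriver lying on the table; leave alone.
- wrench: Bystander: wrench lying on the table; leave alone.
Not all that is in view belongs to the job. What is shaped like the pail1 but red is not meant.

How it is judged:
By the outcome, as a careful person would: the job done as asked, in the order asked, and still so for the second after the job is handed in, with the robot touching nothing.
Of pail0, pail1, pail2 only 2 to 3 are there at a start; the rules pass over those that are not, and their reading is None.
At some moment in a run one of pail0, pail1, pail2, cover may be knocked a few centimetres aside while the robot is not near it.
It also fails if it takes over 210 s, if anything falls off the work surface, if the arm or the gripper's body presses on something with over 40 N, if the wrist force passes 120 N, or if a joint passes its speed limit or range.

## Working session

There is one attempt and no reset: what is moved stays moved. The work goes in short steps, Python scripts to look and compute and a tool call to move; the robot and the scene stay as the last step left them, time stands still between calls to the robot, and variables do not carry over. Pictures are saved under pics/ and viewed, at most 14 in all, crops included, and the job is handed in when it is done.

Besides the shell and the picture viewer there is one more tool, called by a JSON object that holds its "fn" and its "kwargs". carry_out: Moves the arm, as the interface text tells. Its arguments: {"type":"object","properties":{"series":{"type":"array","items":{"type":"array","items":{"type":"number"}}},"squeeze":{"type":"number"}},"required":["series"]}

```bash
mkdir -p pics; ls
python3 - <<'E'
from cell import bot
import cv2,numpy as np
for n in("side","top"):
    im=bot.capture(n); cv2.imwrite(f"pics/{n}0.png",im[:,:,::-1])
    m=bot.camera_model(n); print(n,np.round(m["mtx"],1).tolist(),np.round(m["pose"],3).tolist())
s=bot.read_state(); print(s["t"],np.round(s["position"],4),np.round(s["orientation"],3).tolist(),s["wrist_force"],s["gripper_width"])
E
```

```text
pics
side [[439.5, 0.0, 269.8], [0.0, 439.5, 202.6], [0.0, 0.0, 1.0]] [[-0.909, -0.257, 0.328, 0.089], [-0.417, 0.565, -0.712, 0.912], [-0.003, -0.784, -0.621, 0.955], [0.0, 0.0, 0.0, 1.0]]
top [[452.7, 0.0, 265.9], [0.0, 452.7, 204.6], [0.0, 0.0, 1.0]] [[-0.004, -0.991, 0.137, 0.345], [-1.0, 0.008, 0.028, -0.005], [-0.028, -0.136, -0.99, 1.268], [0.0, 0.0, 0.0, 1.0]]
0.1 [ 0.2419 -0.5758  0.2446] [[0.922, 0.387, -0.001], [0.387, -0.922, 0.001], [-0.0, -0.001, -1.0]] [-0.31738732  0.47177524  0.48399652] 0.9958650794516803
```

View pics/side0.png

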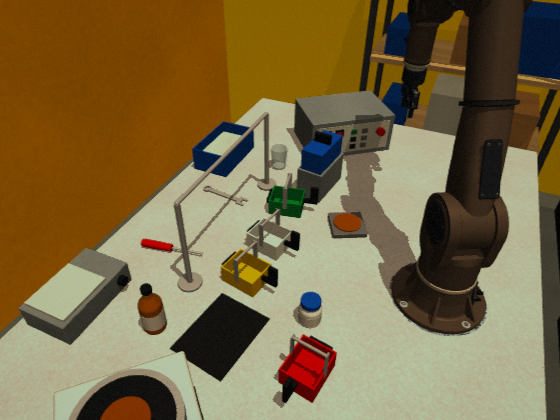

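View pics/top0.png

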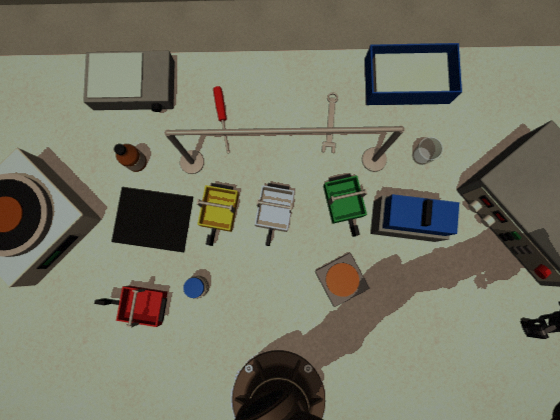

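Side view: rail from (180,205) to (266,117), cover (322,150) on the caddy (320,180), pails yellow (250,270), white (270,237), green (287,200).
Top view: cover (423,213), mat (153,219), pails yellow (218,208), white (276,207), green (346,198), rail (168,132)–(402,128).
What could be mistaken:
- For the cover: blue tray (413,73) and blue jar lid (194,287). The cover is the box with the black bar at (423,213).
- For a pail: red pail (142,306), not meant.
- For the mat: dark turntable (10,210).

Next, a close crop and measurements.

```bash
cat > h.py <<'E'
from cell import bot
import cv2,numpy as np
M={n:bot.camera_model(n) for n in("side","top")}
def ray(n,p):
    K=np.array(M[n]["mtx"]);T=np.array(M[n]["pose"])
    d=T[:3,:3]@np.linalg.solve(K,[p[0],p[1],1.]);return T[:3,3],d
def plane(n,p,z):
    o,d=ray(n,p);return o+d*(z-o[2])/d[2]
def proj(n,X):
    K=np.array(M[n]["mtx"]);T=np.array(M[n]["pose"])
    c=K@(T[:3,:3].T@(np.asarray(X)-T[:3,3]));return c[:2]/c[2]
def tri(ps,pt):
    A=[];b=[]
    for n,p in(("side",ps),("top",pt)):
        o,d=ray(n,p);d=d/np.linalg.norm(d);P=np.eye(3)-np.outer(d,d);A.append(P);b.append(P@o)
    return np.linalg.lstsq(np.vstack(A),np.hstack(b),rcond=None)[0]
def hsv(im):return cv2.cvtColor(im,cv2.COLOR_RGB2HSV)
def blob(mask,near=None,amin=15):
    n,l,s,c=cv2.connectedComponentsWithStats(mask.astype(np.uint8))
    k=[i for i in range(1,n) if s[i,4]>=amin]
    if near is None:return [(s[i].tolist(),c[i].round(1).tolist()) for i in k]
    i=min(k,key=lambda i:np.hypot(*(c[i]-near)));return l==i,c[i],s[i]
def st():
    s=bot.read_state();R=np.array(s["orientation"])
    print("t%.2f"%s["t"],"pos",np.round(np.array(s["position"])*1000,1),"y-axis deg %.1f"%np.degrees(np.arctan2(R[1,1],R[0,1])),"z",R[:,2].round(3),"F",np.round(s["wrist_force"],1),"w %.3f f %.0f"%(s["gripper_width"],s["gripper_force"]))
    return s
E
python3 - <<'E'
from h import *
t=bot.capture("top");s=bot.capture("side")
a=cv2.resize(t[110:260,180:480],None,fx=2.6,fy=2.0*1.3,interpolation=cv2.INTER_CUBIC)[:390]
cv2.imwrite("pics/tc.png",np.clip(a[:,:,::-1].astype(float)*1.5,0,255))
b=cv2.resize(s[95:305,170:400],None,fx=2.8,fy=2.8,interpolation=cv2.INTER_CUBIC)
cv2.imwrite("pics/sc.png",np.clip(b[:,:,::-1].astype(float)*1.5,0,255))
for n,im in(("top",t),("side",s)):
    h=hsv(im);H,S,V=h[...,0],h[...,1],h[...,2]
    for c,m in(("blue",(H>100)&(H<130)&(S>140)&(V>40)),("yel",(H>20)&(H<32)&(S>200)&(V>90)),("grn",(H>45)&(H<85)&(S>150)&(V>40)),("blk",(V<35))):
        print(n,c,blob(m,amin=30))
print([proj("top",p).round() for p in([.3,0,0],[.6,0,.29])])
E
```

```text
top blue [([370, 43, 92, 51, 506], [413.5, 68.3]), ([389, 195, 70, 39, 1950], [423.3, 214.4]), ([184, 278, 20, 20, 317], [193.4, 287.4])]
top yel []
top grn [([325, 176, 35, 23, 417], [340.8, 187.1]), ([330, 196, 36, 26, 629], [346.5, 208.6])]
top blk [([444, 45, 16, 45, 414], [453.3, 68.0]), ([420, 46, 11, 7, 33], [425.1, 48.8]), ([365, 50, 8, 53, 259], [367.9, 77.2]), ([124, 54, 50, 58, 442], [161.0, 94.1]), ([87, 103, 26, 7, 87], [100.8, 106.1]), ([113, 102, 12, 8, 37], [118.4, 106.0]), ([458, 124, 88, 78, 736], [493.2, 165.6]), ([115, 145, 12, 10, 98], [120.2, 149.3]), ([329, 174, 22, 7, 51], [339.6, 177.2]), ([330, 178, 29, 14, 62], [349.1, 183.3]), ([0, 180, 41, 70, 1642], [20.2, 213.5]), ([35, 182, 17, 57, 197], [46.6, 212.5]), ([212, 184, 21, 5, 44], [222.2, 186.1]), ([268, 184, 21, 5, 41], [278.2, 186.0]), ([324, 185, 10, 38, 47], [328.5, 203.7]), ([112, 188, 81, 64, 3986], [152.4, 219.3]), ([358, 195, 7, 19, 50], [360.8, 203.7]), ([479, 195, 15, 13, 76], [486.1, 201.0]), ([383, 196, 8, 32, 162], [386.7, 211.7]), ([371, 198, 19, 38, 255], [376.5, 217.5]), ([421, 199, 11, 27,
[... 2163 characters left out ...]
 69, 217], [557.6, 229.4]), ([284, 231, 16, 20, 174], [293.1, 241.1]), ([396, 263, 50, 54, 819], [417.6, 288.7]), ([262, 266, 16, 21, 195], [270.7, 276.7]), ([116, 275, 13, 13, 109], [122.1, 280.5]), ([141, 284, 11, 12, 105], [145.7, 289.4]), ([471, 287, 12, 17, 105], [475.5, 295.0]), ([392, 293, 39, 37, 93], [407.7, 313.5]), ([171, 294, 98, 87, 4250], [220.1, 335.8]), ([465, 297, 9, 24, 94], [468.2, 310.1]), ([557, 317, 3, 36, 63], [558.5, 331.5]), ([77, 376, 99, 44, 2370], [131.7, 397.5]), ([283, 377, 15, 26, 222], [288.3, 388.2])]
[array([277., 284.]), array([276., 151.])][ WARN:0@1.016] global loadsave.cpp:1063 imwrite_ Unsupported depth image for selected encoder is fallbacked to CV_8U.
```

View pics/tc.png

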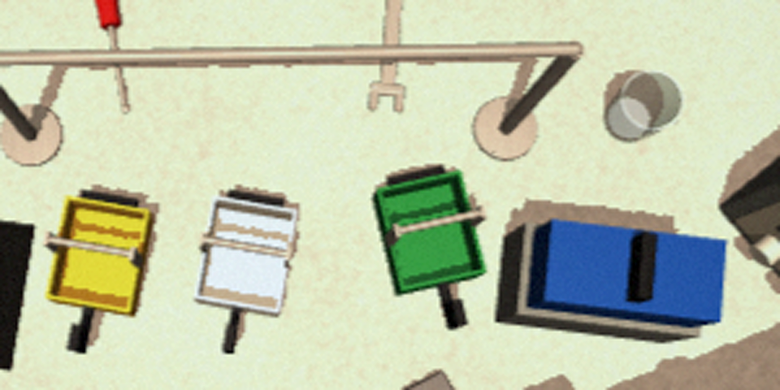

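View pics/sc.png

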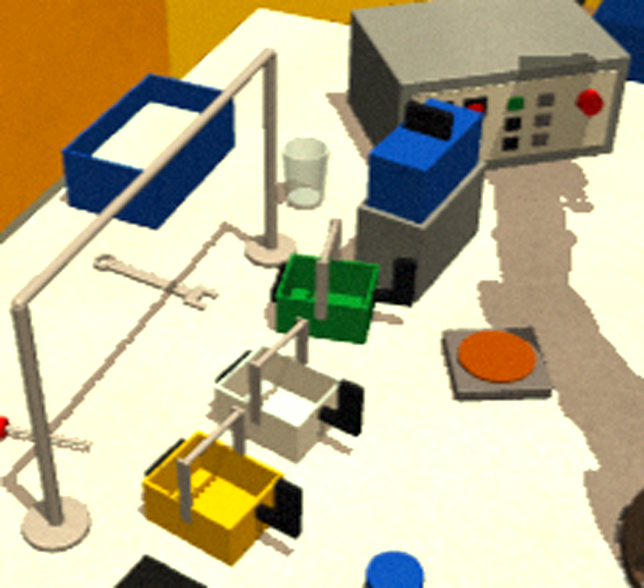

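The crops confirm the choice: the cover with its black bar at top-crop (644,266), and three pails with ears at (78,330), (232,330) and (452,305). Bail bars run (50,240)-(138,256), (203,241)-(290,252) and (397,232)-(483,214).

```bash
cat > meas.py <<'E'
from h import *
def rect(mask,n,z,name):
    c=max(cv2.findContours(mask.astype(np.uint8),cv2.RETR_EXTERNAL,cv2.CHAIN_APPROX_NONE)[0],key=cv2.contourArea)
    P=np.array([plane(n,p[0],z)[:2] for p in c],np.float32)*1000
    (cx,cy),(w,h),a=cv2.minAreaRect(P); print(name,"c",round(cx,1),round(cy,1),"size",round(w),round(h),"ang",round(a,1)); return cx,cy,a
E
python3 - <<'E'
from meas import *
t=bot.capture("top");s=bot.capture("side")
h=hsv(t);H,S,V=h[...,0],h[...,1],h[...,2]
m,_,_=blob((H>100)&(H<130)&(S>100)&(V>20),(423,214)); m=cv2.morphologyEx(m.astype(np.uint8),cv2.MORPH_CLOSE,np.ones((15,15)))
rect(m,"top",.185,"cover76x160")
b,_,_=blob(V<35,(426,212));rect(b,"top",.219,"bar60x14")
m,_,_=blob(V<35,(152,219));rect(m,"top",.003,"mat160x210")
c=lambda x,y:(180+x/2.6,110+y/2.6)
f=lambda a:np.round(np.array(a)*1000,1)
for nm,a,e in(("yel",(50,240),(138,256)),("wht",(203,241),(290,252)),("grn",(397,232),(483,214))):
    A,B=[plane("top",c(*q),.112)*1000 for q in(a,e)]
    print(nm,"bar mid",np.round((A+B)/2,1),"len",round(np.linalg.norm(A-B)),"yaw",np.degrees(np.arctan2(-(A-B)[0],(A-B)[1])).round(1))
for nm,a,e in(("yel",(78,330),(208/2.6,0)),("wht",(232,330),0),("grn",(455,308),0)):
    print(nm,"ear@.08",f(plane("top",c(*a),.08)))
cs=lambda x,y:(170+x/2.8,95+y/2.8)
print("rail R",f(plane("top",c(578,49),.29)),"L",f(plane("top",(168,132),.29)),"tri L/R",f(tri(cs(20,303),(168,132))),f(tri(cs(268,56),c(578,49))))
print("bar tri",f(tri((322.7,137.6),(426.5,212.5))))
print("cov corners",[f(plane("top",c(*q),.185))[:2] for q in((550,219),(727,240),(719,323),(541,305))])
E
```

```text
cover76x160 c 467.6 -344.1 size 174 84 ang 82.5
bar60x14 c 469.5 -346.9 size 20 62 ang 82.3
mat160x210 c 481.6 352.2 size 206 157 ang 81.6
yel bar mid [503.9 156.  112. ] len 90 yaw -10.8
wht bar mid [504.2   4.4 112. ] len 87 yaw -7.7
grn bar mid [ 526.2 -187.2  112. ] len 87 yaw 11.5
yel ear@.08 [424.5 175.7  80. ]
wht ear@.08 [423.7  19.7  80. ]
grn ear@.08 [ 444.5 -204.8   80. ]
rail R [ 647.2 -280.3  290. ] L [646.5 241.5 290. ] tri L/R [647.6 242.3 286.8] [ 652.6 -283.3  277.9]
bar tri [ 472.4 -353.   199. ]
cov corners [array([ 517.7, -277. ]), array([ 496.8, -437.5]), array([ 420.6, -425.6]), array([ 438. , -265.5])]
```

{"fn": "carry_out", "kwargs": {"series": [[60,0,0,1,0,0,0],[60,0,0,1,0,0,0],[60,0,0,1,0,0,0],[60,0,0,1,0,0,0],[60,0,0,1,0,0,0]], "squeeze": 60}}

```text
t: 0.72
position: [0.242, -0.576, 0.3715]
orientation: [[0.922, 0.387, -0.0], [0.387, -0.922, 0.0], [-0.0, -0.0, -1.0]]
wrist_force: [0.6, 0.3, -0.1]
gripper_width: 0.704
gripper_force: 0.0
```

{"fn": "carry_out", "kwargs": {"series": [[60,0.9,0.9,0,0,0,-0.5],[60,0.9,0.9,0,0,0,-0.5],[60,0.9,0.9,0,0,0,-0.5],[60,0.9,0.9,0,0,0,-0.5],[60,0.9,0.9,0,0,0,-0.5]]}}

```text
t: 1.13
position: [0.3554, -0.4625, 0.3704]
orientation: [[0.991, 0.133, 0.0], [0.133, -0.991, -0.0], [0.0, 0.0, -1.0]]
wrist_force: [0.7, -0.3, -0.2]
gripper_width: 0.705
gripper_force: 0.0
```

{"fn": "carry_out", "kwargs": {"series": [[60,0.9,0.9,0,0,0,-0.5],[60,0.9,0.9,0,0,0,-0.5],[60,0.9,0.9,0,0,0,-0.5],[60,0.9,0.9,0,0,0,-0.5],[60,0.9,0.9,0,0,0,-0.5]]}}

```text
t: 1.55
position: [0.4679, -0.3499, 0.3704]
orientation: [[0.992, -0.128, 0.0], [-0.128, -0.992, -0.0], [0.0, 0.0, -1.0]]
wrist_force: [0.5, -0.5, 0.1]
gripper_width: 0.701
gripper_force: 0.0
```

{"fn": "carry_out", "kwargs": {"series": [[60,0,0,-1,0,0,0],[60,0,0,-1,0,0,0],[60,0,0,-1,0,0,0],[60,0,0,-1,0,0,0],[60,0,0,-1,0,0,0]]}}

```text
t: 1.97
position: [0.467, -0.3511, 0.2443]
orientation: [[0.992, -0.125, 0.0], [-0.125, -0.992, -0.0], [0.0, 0.0, -1.0]]
wrist_force: [-0.6, -0.0, 0.6]
gripper_width: 0.704
gripper_force: 0.0
```

{"fn": "carry_out", "kwargs": {"series": [[60,0,0,-0.9,0,0,0],[60,0,0,-0.8,0,0,0],[0,0,0,0,0,0,0],[0,0,0,0,0,0,0],[0,0,0,0,0,0,0]]}}

```text
t: 2.38
position: [0.4677, -0.3516, 0.2041]
orientation: [[0.992, -0.126, 0.001], [-0.126, -0.992, -0.001], [0.001, 0.001, -1.0]]
wrist_force: [0.6, -0.3, 0.3]
gripper_width: 0.286
gripper_force: 0.0
```

{"fn": "carry_out", "kwargs": {"series": [[0,0,0,0,0,0,0],[0,0,0,0,0,0,0],[0,0,0,0,0,0,0],[0,0,0,0.5,0,0,0],[0,0,0,0.5,0,0,0]]}}

```text
t: 2.8
position: [0.4667, -0.351, 0.2281]
orientation: [[0.992, -0.126, -0.001], [-0.126, -0.992, 0.0], [-0.001, -0.0, -1.0]]
wrist_force: [0.1, -0.2, -1.8]
gripper_width: 0.153
gripper_force: 58.5
```

{"fn": "carry_out", "kwargs": {"series": [[0,0,0,1,0,0,0],[0,0,0,1,0,0,0],[0,0,0,1,0,0,0],[0,0,0,1,0,0,0],[0,0,0,0.8,0,0,0]]}}

```text
t: 3.22
position: [0.4672, -0.3513, 0.3504]
orientation: [[0.992, -0.126, 0.002], [-0.126, -0.992, -0.001], [0.002, 0.001, -1.0]]
wrist_force: [0.9, -0.1, -2.1]
gripper_width: 0.151
gripper_force: 58.5
```

{"fn": "carry_out", "kwargs": {"series": [[0,0.1,0.5,0,0,0,0],[0,0.1,1,0,0,0,0],[0,0.1,1,0,0,0,0],[0,0.1,1,0,0,0,0],[0,0.1,1,0,0,0,0]]}}

```text
t: 3.63
position: [0.4793, -0.237, 0.3475]
orientation: [[0.992, -0.125, -0.0], [-0.125, -0.992, 0.0], [-0.0, -0.0, -1.0]]
wrist_force: [-0.3, 0.2, -1.5]
gripper_width: 0.15
gripper_force: 58.6
```

{"fn": "carry_out", "kwargs": {"series": [[0,0,1,0,0,0,0],[0,0,1,0,0,0,0],[0,0,1,0,0,0,0],[0,0,1,0,0,0,0],[0,0,1,0,0,0,0]]}}

```text
t: 4.05
position: [0.479, -0.112, 0.3475]
orientation: [[0.992, -0.125, -0.0], [-0.125, -0.992, 0.0], [-0.0, 0.0, -1.0]]
wrist_force: [0.2, 0.4, -0.6]
gripper_width: 0.152
gripper_force: 58.6
```

{"fn": "carry_out", "kwargs": {"series": [[0,0,1,0,0,0,0],[0,0,1,0,0,0,0],[0,0,1,0,0,0,0],[0,0,1,0,0,0,0],[0,0,1,0,0,0,0]]}}

```text
t: 4.47
position: [0.4789, 0.0128, 0.3476]
orientation: [[0.992, -0.125, -0.0], [-0.125, -0.992, -0.0], [-0.0, 0.0, -1.0]]
wrist_force: [0.6, -0.3, -1.0]
gripper_width: 0.152
gripper_force: 58.6
```

{"fn": "carry_out", "kwargs": {"series": [[0,0,1,0,0,0,0],[0,0,1,0,0,0,0],[0,0,1,0,0,0,0],[0,0,1,0,0,0,0],[0,0,1,0,0,0,0]]}}

```text
t: 4.88
position: [0.4788, 0.1377, 0.3476]
orientation: [[0.992, -0.125, -0.0], [-0.125, -0.992, -0.0], [-0.0, 0.0, -1.0]]
wrist_force: [0.4, 0.1, -1.3]
gripper_width: 0.149
gripper_force: 58.6
```

{"fn": "carry_out", "kwargs": {"series": [[0,0,1,0,0,0,0],[0,0,1,0,0,0,0],[0,0,1,0,0,0,0],[0,0,1,0,0,0,0],[0,0,0.9,0,0,0,0]]}}

```text
t: 5.3
position: [0.4786, 0.2605, 0.3475]
orientation: [[0.992, -0.125, -0.0], [-0.125, -0.992, -0.0], [-0.0, 0.0, -1.0]]
wrist_force: [0.3, -0.0, -2.2]
gripper_width: 0.152
gripper_force: 58.6
```

{"fn": "carry_out", "kwargs": {"series": [[0,0,0.9,0,0,0,0],[0,0,0.9,0,0,0,0],[0,0,0.7,0,0,0,0],[0,0,0.5,0,0,0,0],[0,0,0,0,0,0,0]]}}

```text
t: 5.72
position: [0.4781, 0.3367, 0.3472]
orientation: [[0.993, -0.122, -0.001], [-0.122, -0.993, 0.001], [-0.001, -0.001, -1.0]]
wrist_force: [-0.8, 0.4, -1.9]
gripper_width: 0.155
gripper_force: 58.7
```

{"fn": "carry_out", "kwargs": {"series": [[0,0.1,0.6,0,0,0,0],[0,0,0,-1,0,0,0],[0,0,0,-1,0,0,0],[0,0,0,-1,0,0,0],[0,0,0,-1,0,0,0]]}}

```text
t: 6.13
position: [0.4822, 0.3474, 0.2468]
orientation: [[0.992, -0.127, 0.0], [-0.127, -0.992, -0.001], [0.001, 0.001, -1.0]]
wrist_force: [0.5, 0.8, -1.6]
gripper_width: 0.154
gripper_force: 58.9
```

{"fn": "carry_out", "kwargs": {"series": [[0,0,0,-1,0,0,0],[0,0,0,-1,0,0,0],[0,0,0,-1,0,0,0],[0,0,0,-1,0,0,0],[0,0,0,-0.9,0,0,0]]}}

```text
t: 6.55
position: [0.4821, 0.3471, 0.1239]
orientation: [[0.992, -0.127, -0.0], [-0.127, -0.992, -0.001], [-0.0, 0.001, -1.0]]
wrist_force: [0.4, 1.1, -1.8]
gripper_width: 0.151
gripper_force: 58.9
```

{"fn": "carry_out", "kwargs": {"series": [[0,0,0,-0.5,0,0,0],[0,0,0,-0.3,0,0,0],[0,0,0,-0.1,0,0,0],[0,0,0,-0.1,0,0,0],[0,0,0,0,0,0,0]]}}

```text
t: 6.97
position: [0.4825, 0.3487, 0.1008]
orientation: [[0.992, -0.126, 0.001], [-0.126, -0.992, 0.0], [0.001, -0.0, -1.0]]
wrist_force: [-0.2, 0.7, -1.6]
gripper_width: 0.15
gripper_force: 58.8
```

{"fn": "carry_out", "kwargs": {"series": [[0,0,0,-0.1,0,0,0],[0,0,0,-0.1,0,0,0],[0,0,0,0,0,0,0],[0,0,0,0,0,0,0],[0,0,0,0,0,0,0]]}}

```text
t: 7.38
position: [0.4828, 0.3493, 0.0976]
orientation: [[0.992, -0.126, 0.002], [-0.126, -0.992, 0.001], [0.002, -0.001, -1.0]]
wrist_force: [-3.4, -3.6, 14.5]
gripper_width: 0.154
gripper_force: 61.3
```

{"fn": "carry_out", "kwargs": {"series": [[50,0,0,0,0,0,0],[50,0,0,0,0,0,0],[50,0,0,0,0,0,0],[50,0,0,0.5,0,0,0],[50,0,0,1,0,0,0]]}}

```text
t: 7.8
position: [0.4807, 0.3475, 0.1312]
orientation: [[0.992, -0.125, -0.004], [-0.125, -0.992, -0.003], [-0.004, 0.004, -1.0]]
wrist_force: [0.6, 0.3, 0.1]
gripper_width: 0.584
gripper_force: 0.0
```

{"fn": "carry_out", "kwargs": {"series": [[50,0,0,1,0,0,0],[50,0,0,1,0,0,0],[50,0,0,1,0,0,0],[50,0,0,1,0,0,0],[50,0,0,1,0,0,0]]}}

```text
t: 8.22
position: [0.4818, 0.3488, 0.2601]
orientation: [[0.992, -0.125, 0.0], [-0.125, -0.992, 0.0], [0.0, -0.001, -1.0]]
wrist_force: [0.9, 0.3, 0.9]
gripper_width: 0.587
gripper_force: 0.0
```

{"fn": "carry_out", "kwargs": {"series": [[50,0,0,1,0,0,0],[50,0,0,1,0,0,0],[50,0,0,1,0,0,0],[50,0,-1,1,0,0,0],[50,0,-1,0,0,0,0]]}}

```text
t: 8.63
position: [0.4824, 0.301, 0.3637]
orientation: [[0.992, -0.122, 0.006], [-0.122, -0.992, 0.006], [0.005, -0.006, -1.0]]
wrist_force: [0.7, -1.3, 0.4]
gripper_width: 0.586
gripper_force: 0.0
```

Run:
```python
from h import *
t=bot.capture("top");s=bot.capture("side")
for n,im,r in(("top",t,(360,150,500,260)),("side",s,(260,80,380,220))):
    h=hsv(im);H,S,V=h[...,0],h[...,1],h[...,2]
    m=((H<18)&(S>170)&(V>90)); x0,y0,x1,y1=r; k=np.zeros_like(m);k[y0:y1,x0:x1]=1
    print(n,[(a,c) for a,c in blob(m&k,amin=8)])
a=cv2.resize(t[150:260,350:490],None,fx=3.5,fy=3.5,interpolation=cv2.INTER_CUBIC)
b=cv2.resize(s[90:200,260:350],None,fx=3.5,fy=3.5,interpolation=cv2.INTER_CUBIC)
cv2.imwrite("pics/cad.png",np.hstack([a,b])[:,:,::-1])
st()
```

```text
top [([400, 212, 6, 7, 32], [402.4, 214.9]), ([420, 214, 6, 8, 32], [422.3, 217.5]), ([440, 217, 6, 7, 34], [442.6, 220.0])]
side [([377, 127, 3, 9, 22], [378.2, 130.7]), ([337, 132, 5, 3, 13], [339.2, 133.2]), ([325, 134, 5, 3, 13], [327.0, 135.0]), ([315, 138, 19, 24, 168], [323.4, 149.7]), ([334, 213, 26, 7, 139], [346.2, 216.6])]
t8.73 pos [483.4 295.2 360.2] y-axis deg -97.5 z [ 0.003 -0.001 -1.   ] F [ 0.5  0.1 -1.1] w 0.585 f 0
```

View pics/cad.png

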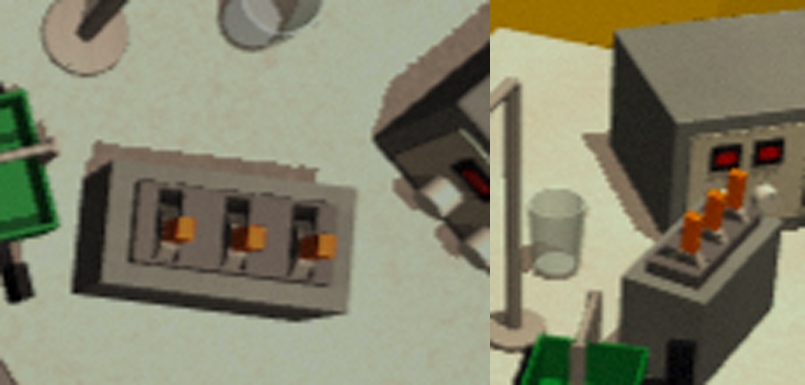

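The picture shows three orange tabs in the caddy, at top pixels (402.5,215), (422.5,217.5) and (443,220). All three hooks are present.

Run:
```python
from h import *
for p in((402.5,215.1),(422.6,217.6),(442.9,220.1)): print((plane("top",p,.172)*1000).round(1))
c=lambda x,y:(350+x/3.5,150+y/3.5)
Q=[plane("top",c(*q),.11)*1000 for q in((112,157),(357,188),(349,312),(80,292))]
print("ledge",np.round(Q,0).tolist(),np.mean(Q,0))
N=[plane("top",c(*q),.125)*1000 for q in((135,181),(336,208),(334,285),(133,264))]
print("neck",np.round(N,0).tolist(),np.mean(N,0))
```

```text
[ 468.5 -304.4  172. ]
[ 462.1 -352.2  172. ]
[ 455.7 -400.3  172. ]
ledge [[528.0, -271.0, 110.0], [504.0, -448.0, 110.0], [413.0, -437.0, 110.0], [429.0, -245.0, 110.0]] [ 468.62222204 -350.23280086  110.        ]
neck [[508.0, -284.0, 125.0], [487.0, -426.0, 125.0], [432.0, -422.0, 125.0], [448.0, -280.0, 125.0]] [ 468.80402503 -353.04176667  125.        ]
```

{"fn": "carry_out", "kwargs": {"series": [[35,0,-1,0,0,0,0],[35,0,-1,0,0,0,0],[35,0,-1,0,0,0,0],[35,0,-1,0,0,0,0],[35,0,-1,0,0,0,0]]}}

```text
t: 9.15
position: [0.4816, 0.1731, 0.3581]
orientation: [[0.992, -0.125, -0.0], [-0.125, -0.992, 0.0], [-0.0, -0.0, -1.0]]
wrist_force: [0.1, 0.8, -0.2]
gripper_width: 0.409
gripper_force: 0.0
```

{"fn": "carry_out", "kwargs": {"series": [[35,0,-1,0,0,0,0],[35,0,-1,0,0,0,0],[35,0,-1,0,0,0,0],[35,0,-1,0,0,0,0],[35,0,-1,0,0,0,0]]}}

```text
t: 9.57
position: [0.4816, 0.0481, 0.3582]
orientation: [[0.992, -0.125, -0.0], [-0.125, -0.992, 0.0], [-0.0, -0.0, -1.0]]
wrist_force: [1.3, -0.9, -1.2]
gripper_width: 0.411
gripper_force: 0.0
```

{"fn": "carry_out", "kwargs": {"series": [[35,0,-1,0,0,0,0],[35,0,-1,0,0,0,0],[35,0,-1,0,0,0,0],[35,0,-1,0,0,0,0],[35,0,-1,0,0,0,0]]}}

```text
t: 9.98
position: [0.4818, -0.0768, 0.3582]
orientation: [[0.992, -0.125, 0.0], [-0.125, -0.992, 0.0], [-0.0, -0.0, -1.0]]
wrist_force: [-0.2, 1.1, 0.5]
gripper_width: 0.409
gripper_force: 0.0
```

{"fn": "carry_out", "kwargs": {"series": [[35,0,-1,0,0,0,0],[35,0,-1,0,0,0,0],[35,0,-1,0,0,0,0],[35,0,-1,0,0,0,0],[35,0,-1,0,0,0,0]]}}

```text
t: 10.4
position: [0.482, -0.2018, 0.3582]
orientation: [[0.992, -0.125, 0.0], [-0.125, -0.992, 0.0], [0.0, -0.0, -1.0]]
wrist_force: [1.2, 0.0, 0.3]
gripper_width: 0.411
gripper_force: 0.0
```

{"fn": "carry_out", "kwargs": {"series": [[35,-0.2,-1,0,0,0,0],[35,-0.2,-1,0,0,0,0],[35,0,-1,0,0,0,0],[35,0,-0.9,0,0,0,0],[35,0,0,0,0,0,0]]}}

```text
t: 10.82
position: [0.4708, -0.3033, 0.3577]
orientation: [[0.991, -0.131, -0.001], [-0.131, -0.991, -0.002], [-0.001, 0.002, -1.0]]
wrist_force: [-1.7, -0.2, 0.6]
gripper_width: 0.411
gripper_force: 0.0
```

{"fn": "carry_out", "kwargs": {"series": [[35,0,0,-1,0,0,0],[35,0,0,-1,0,0,0],[35,0,0,-1,0,0,0],[35,0,0,-1,0,0,0],[35,0,0,-1,0,0,0]]}}

```text
t: 11.23
position: [0.4723, -0.2977, 0.2321]
orientation: [[0.992, -0.125, 0.0], [-0.125, -0.992, 0.001], [0.0, -0.001, -1.0]]
wrist_force: [-0.3, 0.8, 0.0]
gripper_width: 0.415
gripper_force: 0.0
```

{"fn": "carry_out", "kwargs": {"series": [[35,0,0,-1,0,0,0],[35,0,0,-1,0,0,0],[35,0,0,-0.8,0,0,0],[35,0,0,-0.4,0,0,0],[35,0,0,0,0,0,0]]}}

```text
t: 11.65
position: [0.4712, -0.2974, 0.1509]
orientation: [[0.992, -0.125, -0.003], [-0.125, -0.992, 0.002], [-0.004, -0.002, -1.0]]
wrist_force: [-1.0, -0.5, 0.8]
gripper_width: 0.41
gripper_force: 0.0
```

{"fn": "carry_out", "kwargs": {"series": [[0,0,0,0,0,0,0],[0,0,0,0,0,0,0],[0,0,0,0,0,0,0],[0,0,0,0,0,0,0],[0,0,0,0,0,0,0]]}}

```text
t: 12.07
position: [0.4726, -0.3011, 0.1546]
orientation: [[0.992, -0.127, 0.003], [-0.127, -0.992, -0.004], [0.003, 0.003, -1.0]]
wrist_force: [0.2, -5.8, -3.0]
gripper_width: 0.135
gripper_force: 58.7
```

{"fn": "carry_out", "kwargs": {"series": [[0,0,0,0.6,0,0,0],[0,0,0,1,0,0,0],[0,0,0,1,0,0,0],[0,0,0,1,0,0,0],[0,0,0,1,0,0,0]]}}

```text
t: 12.48
position: [0.4721, -0.2995, 0.2707]
orientation: [[0.992, -0.126, 0.002], [-0.126, -0.992, -0.002], [0.002, 0.002, -1.0]]
wrist_force: [0.7, -2.8, -0.7]
gripper_width: 0.128
gripper_force: 59.6
```

{"fn": "carry_out", "kwargs": {"series": [[0,0,0,1,0,0,0],[0,0,0,1,0,0,0],[0,0,0,1,0,0,0],[0,0,0,0.6,0,0,0],[0,0,0,0,0,0,0]]}}

```text
t: 12.9
position: [0.4735, -0.2993, 0.3633]
orientation: [[0.992, -0.126, 0.008], [-0.126, -0.992, -0.004], [0.008, 0.003, -1.0]]
wrist_force: [0.6, -0.3, -0.9]
gripper_width: 0.13
gripper_force: 59.6
```

Run:
```python
from h import *
s=bot.capture("side");t=bot.capture("top");st()
u,v=map(int,proj("side",[.471,-.304,.3]))
a=cv2.resize(s[max(0,v-60):v+80,u-60:u+60],(360,420));u,v=map(int,proj("top",[.471,-.304,.3]))
b=cv2.resize(t[v-70:v+70,u-60:u+60],(360,420));cv2.imwrite("pics/hk.png",np.hstack([a,b])[:,:,::-1])
```

```text
t13.00 pos [ 472.3 -298.7  359.2] y-axis deg -97.2 z [ 0.002 -0.001 -1.   ] F [-0.3 -0.7 -1. ] w 0.134 f 60
```

View pics/hk.png

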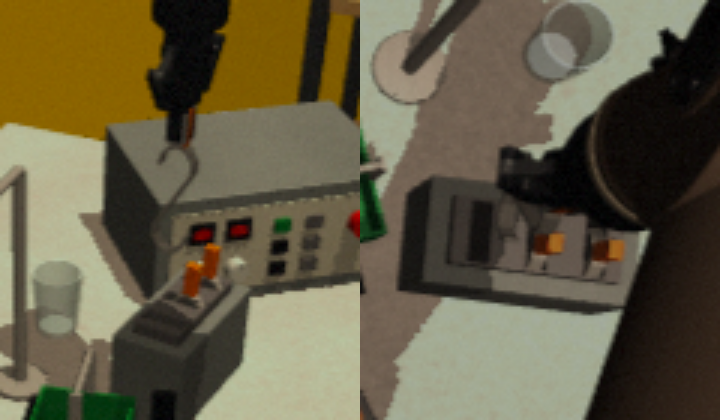

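The hook hangs from the fingers. Its upper curl is at side-crop (160–197,165), with the slot below it empty and two tabs left. I'll work out the hook's offset from the TCP.

Run:
```python
from h import *
u,v=map(int,proj("side",[.471,-.304,.3])); v0=max(0,v-60)
for p in((160,165),(197,170),(178,149),(155,232),(192,225),(170,248)):
    o,d=ray("side",(u-60+p[0]/3,v0+p[1]/3)); X=o+d*(-.299-o[1])/d[1]; print(p,(X*1000).round(0))
```

```text
(160, 165) [ 495. -299.  315.]
(197, 170) [ 454. -299.  318.]
(178, 149) [ 476. -299.  337.]
(155, 232) [ 496. -299.  234.]
(192, 225) [ 454. -299.  252.]
(170, 248) [ 477. -299.  219.]
```

{"fn": "carry_out", "kwargs": {"series": [[0,0,1,0,0,0,0.3],[0,0,1,0,0,0,0.3],[0,0,1,0,0,0,0.3],[0,0,1,0,0,0,0.3],[0,0,1,0,0,0,0]]}}

```text
t: 13.42
position: [0.4713, -0.1724, 0.3569]
orientation: [[1.0, 0.002, -0.002], [0.002, -1.0, 0.0], [-0.002, -0.0, -1.0]]
wrist_force: [0.3, -0.2, -0.7]
gripper_width: 0.132
gripper_force: 59.5
```

{"fn": "carry_out", "kwargs": {"series": [[0,0.5,1,0,0,0,0],[0,0.5,1,0,0,0,0],[0,0.5,1,0,0,0,0],[0,0.5,1,0,0,0,0],[0,0.5,1,0,0,0,0]]}}

```text
t: 13.83
position: [0.5344, -0.0474, 0.3569]
orientation: [[1.0, -0.0, -0.002], [-0.0, -1.0, -0.0], [-0.002, 0.0, -1.0]]
wrist_force: [1.3, -0.9, -0.7]
gripper_width: 0.129
gripper_force: 59.6
```

{"fn": "carry_out", "kwargs": {"series": [[0,0,1,0,0,0,0],[0,0,1,0,0,0,0],[0,0,1,0,0,0,0],[0,0,1,0,0,0,0],[0,0,1,0,0,0,0]]}}

```text
t: 14.25
position: [0.5339, 0.0774, 0.3569]
orientation: [[1.0, -0.0, -0.002], [-0.0, -1.0, -0.0], [-0.002, 0.0, -1.0]]
wrist_force: [-1.0, -0.7, -1.3]
gripper_width: 0.128
gripper_force: 59.5
```

{"fn": "carry_out", "kwargs": {"series": [[0,0,1,0,0,0,0],[0,0,1,0,0,0,0],[0,0,0.2,0,0,0,0],[0,0,0,0,0,0,0],[0,0,0,0,0,0,0]]}}

```text
t: 14.67
position: [0.5343, 0.1306, 0.3571]
orientation: [[1.0, -0.0, -0.001], [-0.0, -1.0, -0.001], [-0.001, 0.001, -1.0]]
wrist_force: [0.1, -0.5, 0.0]
gripper_width: 0.132
gripper_force: 59.6
```

{"fn": "carry_out", "kwargs": {"series": [[0,0.8,0,-0.4,0,0,0],[0,0.9,0,0,0,0,0],[0,0.9,0,0,0,0,0],[0,0.8,0,0,0,0,0],[0,0.5,0,0,0,0,0]]}}

```text
t: 15.08
position: [0.634, 0.1283, 0.3469]
orientation: [[1.0, -0.004, -0.001], [-0.004, -1.0, -0.002], [-0.001, 0.002, -1.0]]
wrist_force: [0.3, -0.1, -1.3]
gripper_width: 0.131
gripper_force: 59.5
```

{"fn": "carry_out", "kwargs": {"series": [[0,0.4,0,0,0,0,0],[0,0,0,0,0,0,0],[0,0,0,0,0,0,0],[0,0,0,0,0,0,0],[0,0,0,0,0,0,0]]}}

```text
t: 15.5
position: [0.6415, 0.1307, 0.3481]
orientation: [[1.0, -0.001, 0.0], [-0.001, -1.0, -0.0], [0.0, 0.0, -1.0]]
wrist_force: [-0.1, 0.1, -0.8]
gripper_width: 0.131
gripper_force: 59.5
```

Run:
```python
from h import *
st();s=bot.capture("side")
u,v=map(int,proj("side",[.645,.13,.27]));print(u,v)
cv2.imwrite("pics/r1.png",cv2.resize(s[v-70:v+70,u-60:u+60],(480,560),interpolation=cv2.INTER_CUBIC)[:,:,::-1])
```

```text
t15.50 pos [641.5 130.7 348.1] y-axis deg -90.0 z [ 0. -0. -1.] F [-0.1  0.1 -0.8] w 0.131 f 60
202 184
```

View pics/r1.png

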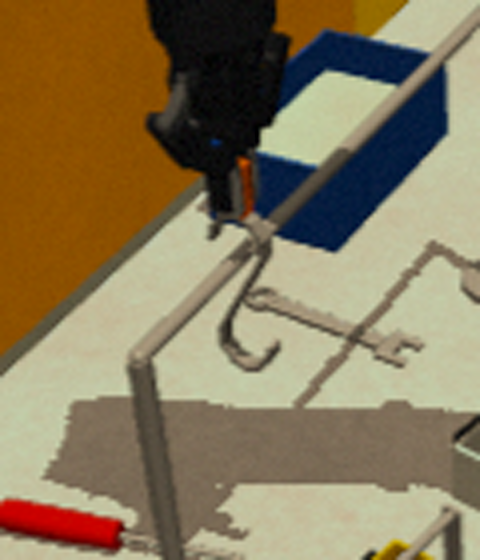

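The hook's tip at (213,230) is past the rail and the shank at (262,240) is on the near side, so I'll lower it.

{"fn": "carry_out", "kwargs": {"series": [[0,0,0,-0.4,0,0,0],[0,0,0,-0.4,0,0,0],[0,0,0,-0.2,0,0,0],[0,0,0,-0.1,0,0,0],[0,0,0,0,0,0,0]]}}

```text
t: 15.97
position: [0.6419, 0.1311, 0.3195]
orientation: [[1.0, -0.0, -0.001], [-0.0, -1.0, -0.0], [-0.001, 0.0, -1.0]]
wrist_force: [-0.4, -0.0, -0.8]
gripper_width: 0.131
gripper_force: 59.8
```

{"fn": "carry_out", "kwargs": {"series": [[0,0,0,-0.1,0,0,0],[0,0,0,0,0,0,0],[0,0,0,0,0,0,0],[0,0,0,0,0,0,0],[0,0,0,0,0,0,0]]}}

```text
t: 16.38
position: [0.6426, 0.1314, 0.3184]
orientation: [[1.0, -0.0, 0.001], [-0.0, -1.0, 0.0], [0.001, -0.0, -1.0]]
wrist_force: [3.1, -0.7, 3.0]
gripper_width: 0.132
gripper_force: 60.1
```

{"fn": "carry_out", "kwargs": {"series": [[35,0,0,0,0,0,0],[35,0,0,0,0,0,0],[35,0,0,0,0,0,0],[35,0,0,0.3,0,0,0],[35,0,0,0.6,0,0,0]]}}

```text
t: 16.8
position: [0.6411, 0.1309, 0.3388]
orientation: [[1.0, -0.0, -0.004], [-0.0, -1.0, -0.001], [-0.004, 0.001, -1.0]]
wrist_force: [0.0, -0.3, -0.6]
gripper_width: 0.413
gripper_force: 0.0
```

{"fn": "carry_out", "kwargs": {"series": [[35,0,0,0.8,0,0,0],[35,0,0,0.8,0,0,0],[35,-0.5,0,0,0,0,0],[35,-1,0,0,0,0,0],[35,-1,-1,0,0,0,0]]}}

```text
t: 17.22
position: [0.5783, 0.1115, 0.3803]
orientation: [[1.0, 0.007, -0.001], [0.007, -1.0, 0.004], [-0.001, -0.004, -1.0]]
wrist_force: [-0.5, -0.1, 0.8]
gripper_width: 0.409
gripper_force: 0.0
```

Run:
```python
from h import *
st();s=bot.capture("side");t=bot.capture("top")
a=cv2.resize(s[110:250,145:265],(480,560),interpolation=cv2.INTER_CUBIC)
u,v=map(int,proj("top",[.645,.13,.3]));print(u,v)
b=cv2.resize(t[v-40:v+60,u-25:u+50],(300,400),interpolation=cv2.INTER_CUBIC);c=np.zeros((560,780,3),np.uint8);c[:,:480]=a;c[:400,480:]=b
cv2.imwrite("pics/r2.png",c[:,:,::-1])
```

```text
t17.22 pos [578.3 111.5 380.3] y-axis deg -89.6 z [-0.001  0.004 -1.   ] F [-0.5 -0.1  0.8] w 0.409 f 0
216 130
```

View pics/r2.png

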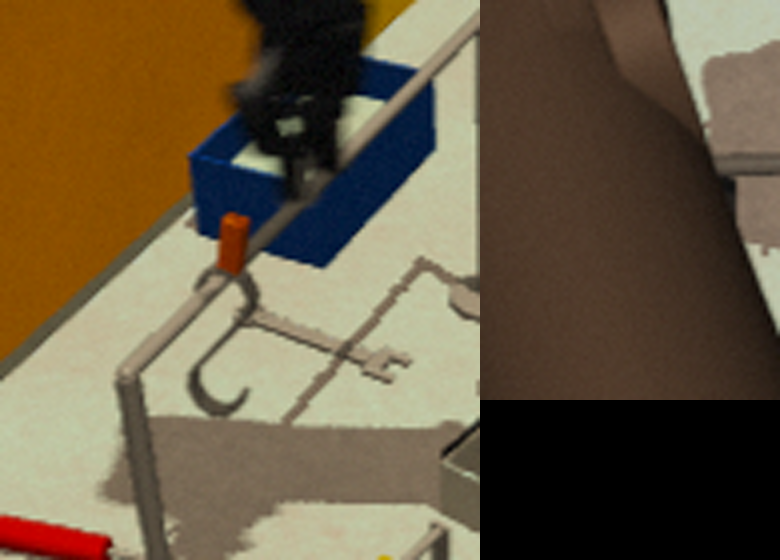

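The hook hangs on the rail, with its tab at (234,243) and its lower curl at (218,400). Next is the middle hook.

{"fn": "carry_out", "kwargs": {"series": [[35,-1,-1,0,0,0,0],[35,-1,-1,0,0,0,0],[35,-1,-1,0,0,0,0],[35,-1,-1,0,0,0,0],[35,-0.4,-1,0,0,0,0]]}}

```text
t: 17.73
position: [0.4671, -0.0195, 0.3812]
orientation: [[1.0, 0.0, 0.0], [0.0, -1.0, -0.0], [0.0, 0.0, -1.0]]
wrist_force: [1.2, 0.6, -0.6]
gripper_width: 0.407
gripper_force: 0.0
```

{"fn": "carry_out", "kwargs": {"series": [[35,0,-1,0,0,0,0],[35,0,-1,0,0,0,0],[35,0,-1,0,0,0,0],[35,0,-1,0,0,0,0],[35,0,-1,0,0,0,0]]}}

```text
t: 18.15
position: [0.4696, -0.145, 0.381]
orientation: [[1.0, -0.0, 0.001], [-0.0, -1.0, -0.0], [0.001, 0.0, -1.0]]
wrist_force: [0.5, -0.1, -0.1]
gripper_width: 0.409
gripper_force: 0.0
```

{"fn": "carry_out", "kwargs": {"series": [[35,0,-1,0,0,0,-0.3],[35,0,-1,0,0,0,-0.3],[35,0,-1,0,0,0,-0.3],[35,0,-1,0,0,0,-0.3],[35,0,-1,0,0,0,0]]}}

```text
t: 18.57
position: [0.4697, -0.27, 0.3809]
orientation: [[0.992, -0.128, 0.0], [-0.128, -0.992, -0.0], [0.0, 0.0, -1.0]]
wrist_force: [0.2, -0.2, -0.4]
gripper_width: 0.41
gripper_force: 0.0
```

{"fn": "carry_out", "kwargs": {"series": [[35,0,-1,0,0,0,0],[35,0,-1,0,0,0,0],[35,0,-0.8,0,0,0,0],[35,0,-0.3,0,0,0,0],[35,0,0,0,0,0,0]]}}

```text
t: 18.98
position: [0.4692, -0.3481, 0.3802]
orientation: [[0.992, -0.129, -0.001], [-0.129, -0.992, -0.0], [-0.001, 0.001, -1.0]]
wrist_force: [-0.3, 0.6, -0.3]
gripper_width: 0.408
gripper_force: 0.0
```

{"fn": "carry_out", "kwargs": {"series": [[35,-0.1,0,-1,0,0,0],[35,0,0,-1,0,0,0],[35,0,0,-1,0,0,0],[35,0,0,-1,0,0,0],[35,0,0,-1,0,0,0]]}}

```text
t: 19.4
position: [0.4678, -0.3442, 0.2548]
orientation: [[0.992, -0.124, 0.001], [-0.124, -0.992, 0.001], [0.001, -0.001, -1.0]]
wrist_force: [0.6, -0.3, -0.6]
gripper_width: 0.405
gripper_force: 0.0
```

{"fn": "carry_out", "kwargs": {"series": [[35,0,0,-1,0,0,0],[35,0,0,-1,0,0,0],[35,0,0,-1,0,0,0],[35,0,0,-0.7,0,0,0],[35,0,0,-0.4,0,0,0]]}}

```text
t: 19.82
position: [0.4669, -0.3437, 0.151]
orientation: [[0.992, -0.124, -0.002], [-0.124, -0.992, 0.002], [-0.002, -0.002, -1.0]]
wrist_force: [-1.0, 0.6, 0.3]
gripper_width: 0.409
gripper_force: 0.0
```

{"fn": "carry_out", "kwargs": {"series": [[35,0,0,0,0,0,0],[0,0,0,0,0,0,0],[0,0,0,0,0,0,0],[0,0,0,0,0,0,0],[0,0,0,0,0,0,0]]}}

```text
t: 20.23
position: [0.4675, -0.3488, 0.1547]
orientation: [[0.992, -0.127, 0.003], [-0.127, -0.992, -0.004], [0.003, 0.004, -1.0]]
wrist_force: [0.2, -6.6, -3.0]
gripper_width: 0.13
gripper_force: 58.7
```

{"fn": "carry_out", "kwargs": {"series": [[0,0,0,0,0,0,0],[0,0,0,0.6,0,0,0],[0,0,0,1,0,0,0],[0,0,0,1,0,0,0],[0,0,0,1,0,0,0]]}}

```text
t: 20.65
position: [0.467, -0.3474, 0.2454]
orientation: [[0.992, -0.127, 0.001], [-0.127, -0.992, -0.002], [0.002, 0.002, -1.0]]
wrist_force: [-0.3, -2.7, -1.9]
gripper_width: 0.132
gripper_force: 59.6
```

{"fn": "carry_out", "kwargs": {"series": [[0,0,0,1,0,0,0],[0,0,0,1,0,0,0],[0,0,0,1,0,0,0],[0,0,0,1,0,0,0],[0,0,0,0.4,0,0,0]]}}

```text
t: 21.07
position: [0.4682, -0.3467, 0.3582]
orientation: [[0.992, -0.126, 0.006], [-0.125, -0.992, -0.004], [0.007, 0.003, -1.0]]
wrist_force: [0.1, 0.5, 0.2]
gripper_width: 0.131
gripper_force: 59.7
```

{"fn": "carry_out", "kwargs": {"series": [[0,0,1,0,0,0,0.3],[0,0,1,0,0,0,0.3],[0,0,1,0,0,0,0.3],[0,0,1,0,0,0,0.3],[0,0,1,0,0,0,0]]}}

```text
t: 21.48
position: [0.4669, -0.2199, 0.3533]
orientation: [[1.0, 0.002, 0.001], [0.002, -1.0, -0.0], [0.001, 0.0, -1.0]]
wrist_force: [0.8, 0.2, -1.0]
gripper_width: 0.13
gripper_force: 59.6
```

{"fn": "carry_out", "kwargs": {"series": [[0,0.5,1,0,0,0,0],[0,0.5,1,0,0,0,0],[0,0.5,1,0,0,0,0],[0,0.5,1,0,0,0,0],[0,0.5,1,0,0,0,0]]}}

```text
t: 21.9
position: [0.5299, -0.0948, 0.3534]
orientation: [[1.0, -0.0, 0.001], [-0.0, -1.0, -0.0], [0.001, 0.0, -1.0]]
wrist_force: [1.4, -0.2, -0.8]
gripper_width: 0.131
gripper_force: 59.6
```

{"fn": "carry_out", "kwargs": {"series": [[0,0.2,1,0,0,0,0],[0,0,1,0,0,0,0],[0,0,1,0,0,0,0],[0,0,0,0,0,0,0],[0,0,0,0,0,0,0]]}}

```text
t: 22.32
position: [0.5345, -0.0194, 0.3532]
orientation: [[1.0, 0.003, 0.001], [0.003, -1.0, 0.0], [0.001, -0.0, -1.0]]
wrist_force: [-0.5, -0.2, -0.9]
gripper_width: 0.131
gripper_force: 59.7
```

{"fn": "carry_out", "kwargs": {"series": [[0,0.8,0,-0.2,0,0,0],[0,0.9,0,0,0,0,0],[0,0.9,0,0,0,0,0],[0,0.8,0,0,0,0,0],[0,0.5,0,0,0,0,0]]}}

```text
t: 22.73
position: [0.6336, -0.0229, 0.3475]
orientation: [[1.0, -0.002, 0.0], [-0.002, -1.0, -0.001], [0.0, 0.001, -1.0]]
wrist_force: [-1.0, -1.2, -1.2]
gripper_width: 0.129
gripper_force: 59.7
```

{"fn": "carry_out", "kwargs": {"series": [[0,0.4,0,0,0,0,0],[0,0,0,0,0,0,0],[0,0,0,0,0,0,0],[0,0,0,0,0,0,0],[0,0,0,0,0,0,0]]}}

```text
t: 23.15
position: [0.6415, -0.0217, 0.3482]
orientation: [[1.0, -0.001, 0.0], [-0.001, -1.0, -0.0], [0.0, 0.0, -1.0]]
wrist_force: [0.3, 0.3, -1.0]
gripper_width: 0.131
gripper_force: 59.7
```

{"fn": "carry_out", "kwargs": {"series": [[0,0,0,-0.4,0,0,0],[0,0,0,-0.4,0,0,0],[0,0,0,-0.2,0,0,0],[0,0,0,-0.1,0,0,0],[0,0,0,-0.1,0,0,0]]}}

```text
t: 23.57
position: [0.6436, -0.0212, 0.3188]
orientation: [[1.0, -0.0, 0.005], [-0.0, -1.0, 0.0], [0.005, -0.0, -1.0]]
wrist_force: [3.3, 0.1, 11.6]
gripper_width: 0.13
gripper_force: 61.2
```

{"fn": "carry_out", "kwargs": {"series": [[0,0,0,0,0,0,0],[0,0,0,0,0,0,0],[0,0,0,0,0,0,0],[35,0,0,0,0,0,0],[35,0,0,0,0,0,0]]}}

```text
t: 23.98
position: [0.6416, -0.0212, 0.3172]
orientation: [[1.0, -0.0, -0.001], [-0.0, -1.0, -0.0], [-0.001, 0.0, -1.0]]
wrist_force: [0.2, -0.2, 0.1]
gripper_width: 0.4
gripper_force: 0.0
```

{"fn": "carry_out", "kwargs": {"series": [[35,0,0,0,0,0,0],[35,0,0,0.3,0,0,0],[35,0,0,0.6,0,0,0],[35,0,0,0.8,0,0,0],[35,0,0,0.8,0,0,0]]}}

```text
t: 24.4
position: [0.6416, -0.0212, 0.381]
orientation: [[1.0, -0.0, -0.001], [-0.0, -1.0, -0.0], [-0.001, 0.0, -1.0]]
wrist_force: [0.6, 0.4, 0.5]
gripper_width: 0.41
gripper_force: 0.0
```

{"fn": "carry_out", "kwargs": {"series": [[35,-1,0,0,0,0,0],[35,-1,0,0,0,0,0],[35,-1,-1,0,0,0,0],[35,-1,-1,0,0,0,0],[35,-1,-1,0,0,0,0]]}}

```text
t: 24.82
position: [0.5157, -0.0966, 0.3807]
orientation: [[1.0, 0.001, 0.0], [0.001, -1.0, -0.0], [0.0, 0.0, -1.0]]
wrist_force: [0.4, -0.7, 0.7]
gripper_width: 0.415
gripper_force: 0.0
```

{"fn": "carry_out", "kwargs": {"series": [[35,-1,-1,0,0,0,0],[35,-1,-1,0,0,0,0],[35,0,-1,0,0,0,0],[35,0,-1,0,0,0,0],[35,0,-1,0,0,0,0]]}}

```text
t: 25.23
position: [0.4664, -0.2224, 0.3813]
orientation: [[1.0, -0.0, 0.001], [-0.0, -1.0, -0.0], [0.001, 0.0, -1.0]]
wrist_force: [1.8, -0.3, -0.3]
gripper_width: 0.41
gripper_force: 0.0
```

{"fn": "carry_out", "kwargs": {"series": [[35,0,-1,0,0,0,-0.3],[35,0,-1,0,0,0,-0.3],[35,0,-1,0,0,0,-0.3],[35,0,-1,0,0,0,-0.3],[35,0,-1,0,0,0,0]]}}

```text
t: 25.65
position: [0.4668, -0.3473, 0.3808]
orientation: [[0.992, -0.127, 0.0], [-0.127, -0.992, -0.0], [0.0, 0.0, -1.0]]
wrist_force: [0.1, -0.0, -0.4]
gripper_width: 0.405
gripper_force: 0.0
```

Run:
```python
from h import *
st();s=bot.capture("side")
h=hsv(s);H,S,V=h[...,0],h[...,1],h[...,2]
m=((H<18)&(S>170)&(V>70)); k=np.zeros_like(m);k[80:260,170:300]=1
print(blob(m&k,amin=8)); print(proj("side",[.647,.13,.318]),proj("side",[.647,-.021,.318]))
```

```text
t25.65 pos [ 466.8 -347.3  380.8] y-axis deg -97.3 z [ 0. -0. -1.] F [ 0.1 -0.  -0.4] w 0.405 f 0
[([170, 80, 60, 97, 3678], [194.3, 115.0]), ([228, 136, 7, 15, 71], [231.2, 143.2]), ([200, 163, 8, 16, 93], [203.1, 170.3]), ([170, 244, 3, 7, 16], [170.7, 246.8])]
[200.42534433 169.2063997 ] [228.69405786 141.91544869]
```

{"fn": "carry_out", "kwargs": {"series": [[35,-0.2,-1,0,0,0,0],[35,0,-1,0,0,0,0],[35,0,0,-1,0,0,0],[35,0,0,-1,0,0,0],[35,0,0,-1,0,0,0]]}}

```text
t: 26.12
position: [0.462, -0.3966, 0.3049]
orientation: [[0.992, -0.126, 0.001], [-0.126, -0.992, -0.0], [0.001, 0.0, -1.0]]
wrist_force: [0.7, -1.0, 0.2]
gripper_width: 0.407
gripper_force: 0.0
```

{"fn": "carry_out", "kwargs": {"series": [[35,0,0,-1,0,0,0],[35,0,0,-1,0,0,0],[35,0,0,-1,0,0,0],[35,0,0,-1,0,0,0],[35,0,0,0,0,0,0]]}}

```text
t: 26.53
position: [0.4599, -0.3942, 0.2008]
orientation: [[0.992, -0.125, -0.006], [-0.125, -0.992, 0.005], [-0.007, -0.004, -1.0]]
wrist_force: [-1.1, 0.4, -0.3]
gripper_width: 0.409
gripper_force: 0.0
```

{"fn": "carry_out", "kwargs": {"series": [[35,0,0,-1,0,0,0],[35,0,0,-0.7,0,0,0],[35,0,0,-0.4,0,0,0],[35,0,0,0,0,0,0],[0,0,0,0,0,0,0]]}}

```text
t: 26.95
position: [0.4624, -0.3964, 0.1538]
orientation: [[0.992, -0.126, 0.0], [-0.126, -0.992, -0.0], [0.0, 0.0, -1.0]]
wrist_force: [-0.3, -0.2, -0.2]
gripper_width: 0.283
gripper_force: 0.0
```

{"fn": "carry_out", "kwargs": {"series": [[0,0,0,0,0,0,0],[0,0,0,0,0,0,0],[0,0,0,0,0,0,0],[0,0,0,0,0,0,0],[0,0,0,0.3,0,0,0]]}}

```text
t: 27.37
position: [0.4623, -0.3969, 0.1602]
orientation: [[0.992, -0.126, 0.001], [-0.126, -0.992, -0.001], [0.001, 0.001, -1.0]]
wrist_force: [2.4, -5.4, -4.4]
gripper_width: 0.128
gripper_force: 58.6
```

{"fn": "carry_out", "kwargs": {"series": [[0,0,0,1,0,0,0],[0,0,0,1,0,0,0],[0,0,0,1,0,0,0],[0,0,0,1,0,0,0],[0,0,0,1,0,0,0]]}}

```text
t: 27.78
position: [0.4617, -0.3959, 0.2868]
orientation: [[0.992, -0.126, -0.0], [-0.126, -0.992, 0.0], [-0.001, -0.0, -1.0]]
wrist_force: [0.5, 0.4, -0.5]
gripper_width: 0.129
gripper_force: 59.7
```

{"fn": "carry_out", "kwargs": {"series": [[0,0,0,1,0,0,0],[0,0,0,1,0,0,0],[0,0,0,0.8,0,0,0],[0,0,0,0,0,0,0],[0,0,0,0,0,0,0]]}}

```text
t: 28.2
position: [0.4624, -0.396, 0.3565]
orientation: [[0.992, -0.125, 0.002], [-0.125, -0.992, -0.001], [0.002, 0.001, -1.0]]
wrist_force: [0.3, 1.6, -0.7]
gripper_width: 0.128
gripper_force: 59.8
```

{"fn": "carry_out", "kwargs": {"series": [[0,0,1,0,0,0,0.3],[0,0,1,0,0,0,0.3],[0,0,1,0,0,0,0.3],[0,0,1,0,0,0,0.3],[0,0,1,0,0,0,0]]}}

```text
t: 28.62
position: [0.4612, -0.2695, 0.3538]
orientation: [[1.0, 0.002, -0.003], [0.002, -1.0, 0.001], [-0.003, -0.001, -1.0]]
wrist_force: [1.0, -0.9, -0.1]
gripper_width: 0.128
gripper_force: 59.7
```

{"fn": "carry_out", "kwargs": {"series": [[0,0.7,1,0,0,0,0],[0,0.7,1,0,0,0,0],[0,0.7,1,0,0,0,0],[0,0.7,1,0,0,0,0],[0,0,0,0,0,0,0]]}}

```text
t: 29.03
position: [0.5344, -0.1638, 0.3536]
orientation: [[1.0, 0.009, -0.001], [0.009, -1.0, 0.004], [-0.001, -0.004, -1.0]]
wrist_force: [0.3, 1.8, -1.1]
gripper_width: 0.129
gripper_force: 59.8
```

{"fn": "carry_out", "kwargs": {"series": [[0,0.8,0,-0.3,0,0,0],[0,0.9,0,0,0,0,0],[0,0.9,0,0,0,0,0],[0,0.8,0,0,0,0,0],[0,0.6,0,0,0,0,0]]}}

```text
t: 29.45
position: [0.6327, -0.1707, 0.3457]
orientation: [[1.0, 0.001, -0.003], [0.001, -1.0, 0.001], [-0.003, -0.001, -1.0]]
wrist_force: [-0.3, 0.0, -1.0]
gripper_width: 0.131
gripper_force: 59.8
```

{"fn": "carry_out", "kwargs": {"series": [[0,0.4,0,0,0,0,0],[0,0,0,0,0,0,0],[0,0,0,0,0,0,0],[0,0,0,0,0,0,0],[0,0,0,0,0,0,0]]}}

```text
t: 29.87
position: [0.6412, -0.1714, 0.3477]
orientation: [[1.0, -0.001, -0.001], [-0.001, -1.0, -0.0], [-0.001, 0.0, -1.0]]
wrist_force: [0.4, 0.5, -0.5]
gripper_width: 0.13
gripper_force: 59.8
```

{"fn": "carry_out", "kwargs": {"series": [[0,0,0,-0.4,0,0,0],[0,0,0,-0.4,0,0,0],[0,0,0,-0.2,0,0,0],[0,0,0,-0.1,0,0,0],[0,0,0,-0.1,0,0,0]]}}

```text
t: 30.28
position: [0.6446, -0.1712, 0.32]
orientation: [[1.0, 0.0, 0.008], [0.0, -1.0, -0.001], [0.008, 0.001, -1.0]]
wrist_force: [7.0, -0.5, 16.4]
gripper_width: 0.126
gripper_force: 61.7
```

{"fn": "carry_out", "kwargs": {"series": [[0,0,0,0,0,0,0],[0,0,0,0,0,0,0],[0,0,0,0,0,0,0],[35,0,0,0,0,0,0],[35,0,0,0,0,0,0]]}}

```text
t: 30.7
position: [0.6416, -0.1712, 0.3172]
orientation: [[1.0, -0.0, -0.001], [-0.0, -1.0, 0.0], [-0.001, -0.0, -1.0]]
wrist_force: [-0.1, -0.2, -0.1]
gripper_width: 0.394
gripper_force: 0.0
```

{"fn": "carry_out", "kwargs": {"series": [[35,0,0,0,0,0,0],[35,0,0,0.3,0,0,0],[35,0,0,0.6,0,0,0],[35,0,0,0.8,0,0,0],[35,0,0,0.8,0,0,0]]}}

```text
t: 31.12
position: [0.6415, -0.1712, 0.3808]
orientation: [[1.0, -0.0, -0.002], [-0.0, -1.0, 0.0], [-0.002, -0.0, -1.0]]
wrist_force: [1.2, -0.0, 0.0]
gripper_width: 0.412
gripper_force: 0.0
```

{"fn": "carry_out", "kwargs": {"series": [[35,-1,0,0,0,0,0],[35,-1,0,0,0,0,0],[35,-1,-1,0,0,0,0],[35,-1,-1,0,0,0,0],[35,-1,-1,0,0,0,0]]}}

```text
t: 31.53
position: [0.5157, -0.2466, 0.3807]
orientation: [[1.0, 0.001, -0.0], [0.001, -1.0, -0.0], [-0.0, 0.0, -1.0]]
wrist_force: [-0.8, -1.3, 0.9]
gripper_width: 0.409
gripper_force: 0.0
```

{"fn": "carry_out", "kwargs": {"series": [[35,-1,-1,0,0,0,0],[35,-1,-1,0,0,0,0],[35,-1,-1,0,0,0,0],[35,-1,-1,0,0,0,0],[35,0,0,0,0,0,0]]}}

```text
t: 31.95
position: [0.4108, -0.3524, 0.381]
orientation: [[1.0, -0.011, -0.002], [-0.011, -1.0, -0.003], [-0.002, 0.003, -1.0]]
wrist_force: [-0.8, -1.2, 0.7]
gripper_width: 0.408
gripper_force: 0.0
```

Run:
```python
from h import *
st();t=bot.capture("top");s=bot.capture("side")
h=hsv(s);H,S,V=h[...,0],h[...,1],h[...,2]
m=((H<18)&(S>170)&(V>70)); k=np.zeros_like(m);k[80:260,190:300]=1
print(blob(m&k,amin=8)); print(proj("side",[.647,-.171,.318]))
a=cv2.resize(t[115:265,180:380],(800,600),interpolation=cv2.INTER_CUBIC)
cv2.imwrite("pics/p1.png",np.clip(a[:,:,::-1].astype(float)*1.5,0,255).astype(np.uint8))
```

```text
t31.95 pos [ 410.8 -352.4  381. ] y-axis deg -90.6 z [-0.002 -0.003 -1.   ] F [-0.8 -1.2  0.7] w 0.408 f 0
[([190, 80, 40, 80, 2004], [206.9, 107.5]), ([251, 113, 7, 14, 64], [254.0, 119.8]), ([228, 136, 7, 15, 76], [230.9, 142.7]), ([200, 163, 8, 16, 93], [203.1, 170.3])]
[252.31959095 119.10707909]
```

View pics/p1.png

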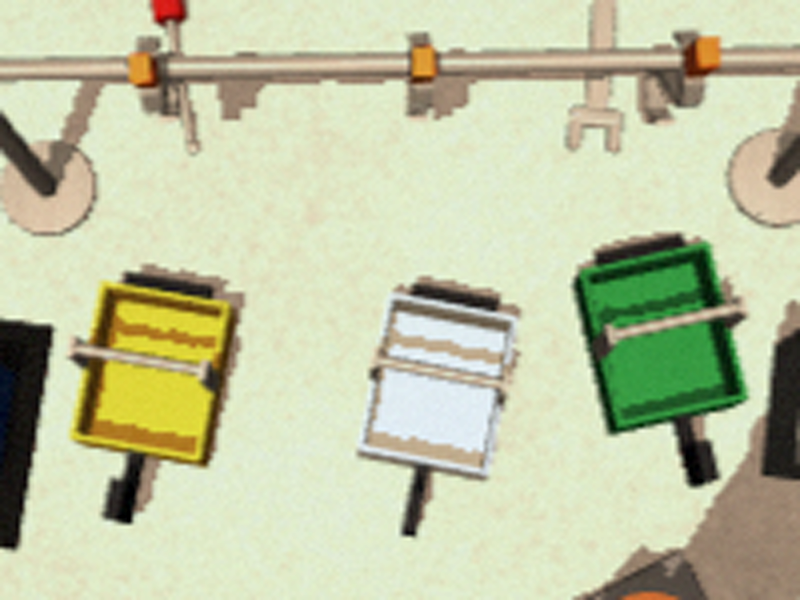

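Three hooks hang at crop (143,68), (424,62) and (703,55). The pails have not moved. Green: bar (607,338)-(738,310), ear near (700,465), rim corners (577,275), (710,243), (746,400), (613,432).

Run:
```python
from h import *
c=lambda p:(180+p[0]/4,115+p[1]/4)
D=dict(grn=((607,338),(738,310),[(577,275),(710,243),(746,400),(613,432)],(700,468)),
 wht=((378,364),(505,382),[(391,290),(518,316),(487,476),(360,452)],(410,515)),
 yel=((78,350),(208,372),[(104,283),(235,306),(207,463),(74,437)],(120,503)))
for k,(a,b,r,e) in D.items():
    A,B=plane("top",c(a),.112)*1000,plane("top",c(b),.112)*1000
    R=np.array([plane("top",c(q),.055)[:2]*1000 for q in r])
    y=lambda d:np.degrees(np.arctan2(-d[0],d[1]))
    yr=[y(R[0]-R[1]),y(R[3]-R[2])]; xr=[np.degrees(np.arctan2(d[1],d[0])) for d in(R[0]-R[3],R[1]-R[2])]
    yaw=np.mean([y(A-B)]+yr+xr); m=(A+B)[:2]/2; rc=R.mean(0)
    u=np.array([np.cos(np.radians(yaw)),np.sin(np.radians(yaw))])
    print(k,"bar",m.round(1),"rim",rc.round(1),"yaws",np.round([y(A-B)]+yr+xr,1),"->",yaw.round(1),"ear pred",(m-91*u).round(1),(rc-91*u).round(1),"ear seen@.09",(plane("top",c(e),.09)*1000).round(1)[:2])
```

```text
grn bar [ 525.6 -184.4] rim [ 525.7 -185.5] yaws [11.7 13.2 13.2 11.5 10.9] -> 12.1 ear pred [ 436.6 -203.4] [ 436.7 -204.6] ear seen@.09 [ 434.5 -202.8]
wht bar [494.9 -35.6] rim [495.5 -35.4] yaws [ -8.6 -12.2 -11.1 -11.1 -11.8] -> -11.0 ear pred [405.6 -18.3] [406.2 -18.1] ear seen@.09 [405.1 -14.8]
yel bar [504.2 157. ] rim [504.6 156.7] yaws [-10.1 -10.5 -11.4 -10.1  -9.8] -> -10.4 ear pred [414.7 173.4] [415.1 173.1] ear seen@.09 [413.9 174. ]
```

{"fn": "carry_out", "kwargs": {"series": [[30,0,1,0,0,0,0.4],[30,0.4,1,0,0,0,0.4],[30,0.4,1,0,0,0,0.4],[30,0.2,1,0,0,0,0.4],[30,0,1,0,0,0,0.4]], "squeeze": 100}}

```text
t: 32.47
position: [0.4437, -0.2181, 0.3802]
orientation: [[0.977, 0.213, 0.0], [0.213, -0.977, 0.001], [0.0, -0.001, -1.0]]
wrist_force: [-0.3, 0.1, 0.6]
gripper_width: 0.351
gripper_force: 0.0
```

{"fn": "carry_out", "kwargs": {"series": [[30,0,0.9,0,0,0,0],[30,0,0,-1,0,0,0],[30,0,0,-1,0,0,0],[30,0,0,-1,0,0,0],[30,0,0,-1,0,0,0]]}}

```text
t: 32.88
position: [0.4428, -0.1969, 0.2796]
orientation: [[0.978, 0.211, 0.001], [0.211, -0.978, 0.0], [0.001, -0.0, -1.0]]
wrist_force: [0.8, 0.1, 0.1]
gripper_width: 0.348
gripper_force: 0.0
```

{"fn": "carry_out", "kwargs": {"series": [[30,0,0,-1,0,0,0],[30,0,0,-1,0,0,0],[30,0,0,-1,0,0,0],[30,0,0,0,0,0,0],[30,0,0,0,0,0,0]]}}

```text
t: 33.3
position: [0.442, -0.1973, 0.205]
orientation: [[0.978, 0.21, -0.002], [0.21, -0.978, 0.001], [-0.002, -0.002, -1.0]]
wrist_force: [-0.9, -0.4, -0.1]
gripper_width: 0.351
gripper_force: 0.0
```

{"fn": "carry_out", "kwargs": {"series": [[30,-0.2,-0.3,0,0,0,0],[30,0,0,-1,0,0,0],[30,0,0,-1,0,0,0],[30,0,0,-1,0,0,0],[30,0,0,0,0,0,0]]}}

```text
t: 33.72
position: [0.4357, -0.2062, 0.1285]
orientation: [[0.978, 0.208, -0.003], [0.208, -0.978, 0.001], [-0.003, -0.002, -1.0]]
wrist_force: [-0.7, -0.1, 0.5]
gripper_width: 0.35
gripper_force: 0.0
```

{"fn": "carry_out", "kwargs": {"series": [[30,0,0,-1,0,0,0],[30,0,0,-0.8,0,0,0],[30,0,0,-0.5,0,0,0],[30,0,0,0,0,0,0],[30,0,0,0,0,0,0]]}}

```text
t: 34.13
position: [0.438, -0.2067, 0.0743]
orientation: [[0.978, 0.208, 0.001], [0.208, -0.978, -0.001], [0.001, 0.001, -1.0]]
wrist_force: [-0.9, -0.0, 1.1]
gripper_width: 0.351
gripper_force: 0.0
```

{"fn": "carry_out", "kwargs": {"series": [[0,0,0,0,0,0,0],[0,0,0,0,0,0,0],[0,0,0,0,0,0,0],[0,0,0,0,0,0,0],[0,0,0,0,0,0,0]]}}

```text
t: 34.55
position: [0.4384, -0.2067, 0.0747]
orientation: [[0.978, 0.208, 0.003], [0.208, -0.978, -0.001], [0.003, 0.002, -1.0]]
wrist_force: [-0.4, 0.8, 7.0]
gripper_width: 0.103
gripper_force: 97.3
```

{"fn": "carry_out", "kwargs": {"series": [[0,0,0,0.2,0,0,0],[0,0,0,0.4,0,0,0],[0,0,0,0.4,0,0,0],[0,0,0,0,0,0,0],[0,0,0,0,0,0,0]]}}

```text
t: 34.97
position: [0.4377, -0.2065, 0.0989]
orientation: [[0.978, 0.208, 0.002], [0.208, -0.978, -0.001], [0.002, 0.001, -1.0]]
wrist_force: [-0.5, 0.7, -2.0]
gripper_width: 0.103
gripper_force: 97.5
```

Run:
```python
from h import *
st();s=bot.capture("side")
cv2.imwrite("pics/g1.png",np.clip(cv2.resize(s[120:240,230:370],(560,480),interpolation=cv2.INTER_CUBIC)[:,:,::-1]*1.5,0,255).astype(np.uint8))
```

```text
t34.97 pos [ 437.7 -206.5   98.9] y-axis deg -78.0 z [ 0.002 -0.001 -1.   ] F [-0.5  0.7 -2. ] w 0.103 f 97
```

View pics/g1.png

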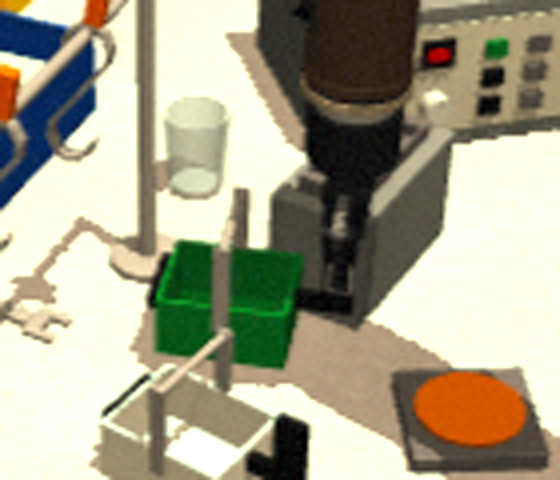

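The green pail is held level and lifted 24 mm, with its box at (225,300) and its ear in the fingers at (325,300).

{"fn": "carry_out", "kwargs": {"series": [[0,0,0,0.6,0,0,0],[0,0,0,0.8,0,0,0],[0,0,0,0.8,0,0,0],[0,0,0,0.7,0,0,0],[0,0,0,0.3,0,0,0]]}}

```text
t: 35.43
position: [0.4378, -0.2064, 0.1795]
orientation: [[0.978, 0.208, 0.002], [0.208, -0.978, -0.001], [0.002, 0.001, -1.0]]
wrist_force: [0.7, -0.4, -1.9]
gripper_width: 0.104
gripper_force: 97.6
```

{"fn": "carry_out", "kwargs": {"series": [[0,0.5,0.3,0,0,0,-0.4],[0,0.5,0.3,0,0,0,-0.4],[0,0.5,0.3,0,0,0,-0.4],[0,0.5,0.3,0,0,0,-0.4],[0,0.5,0.2,0,0,0,-0.4]]}}

```text
t: 35.85
position: [0.4997, -0.1702, 0.1769]
orientation: [[1.0, -0.002, -0.001], [-0.002, -1.0, 0.001], [-0.001, -0.001, -1.0]]
wrist_force: [-0.4, -0.1, -1.3]
gripper_width: 0.106
gripper_force: 97.5
```

{"fn": "carry_out", "kwargs": {"series": [[0,0,0,0,0,0,0],[0,0,0,0,0,0,0],[0,0,0,0,0,0,0],[0,0,0,0,0,0,0],[0,0,0,0,0,0,0]]}}

```text
t: 36.27
position: [0.4988, -0.1718, 0.1777]
orientation: [[1.0, -0.001, -0.001], [-0.001, -1.0, -0.0], [-0.001, 0.0, -1.0]]
wrist_force: [0.3, -0.4, -1.0]
gripper_width: 0.103
gripper_force: 97.5
```

{"fn": "carry_out", "kwargs": {"series": [[0,0.4,0,0,0,0,0],[0,0.4,0,0,0,0,0],[0,0.4,0,0,0,0,0],[0,0.3,0,0,0,0,0],[0,0,0,0,0,0,0]]}}

```text
t: 36.68
position: [0.5393, -0.1708, 0.1777]
orientation: [[1.0, 0.001, 0.001], [0.001, -1.0, 0.0], [0.001, -0.0, -1.0]]
wrist_force: [0.3, 0.1, -1.1]
gripper_width: 0.108
gripper_force: 97.5
```

{"fn": "carry_out", "kwargs": {"series": [[0,0.3,0,0,0,0,0],[0,0.2,0,0,0,0,0],[0,0.2,0,0,0,0,0],[0,0,0,0,0,0,0],[0,0,0,0,0,0,0]]}}

```text
t: 37.1
position: [0.5547, -0.1712, 0.1777]
orientation: [[1.0, -0.0, -0.0], [-0.0, -1.0, -0.0], [-0.0, 0.0, -1.0]]
wrist_force: [-0.7, 0.6, -2.9]
gripper_width: 0.105
gripper_force: 97.5
```

Run:
```python
from h import *
st();s=bot.capture("side")
u,v=map(int,proj("side",[.645,-.17,.22]));print(u,v)
cv2.imwrite("pics/g2.png",np.clip(cv2.resize(s[v-50:v+60,u-60:u+60],(720,660)[:2],interpolation=cv2.INTER_CUBIC)[:600,:,::-1]*1.5,0,255).astype(np.uint8))
```

```text
t37.10 pos [ 554.7 -171.2  177.7] y-axis deg -90.0 z [-0. -0. -1.] F [-0.7  0.6 -2.9] w 0.105 f 97
253 146
```

View pics/g2.png

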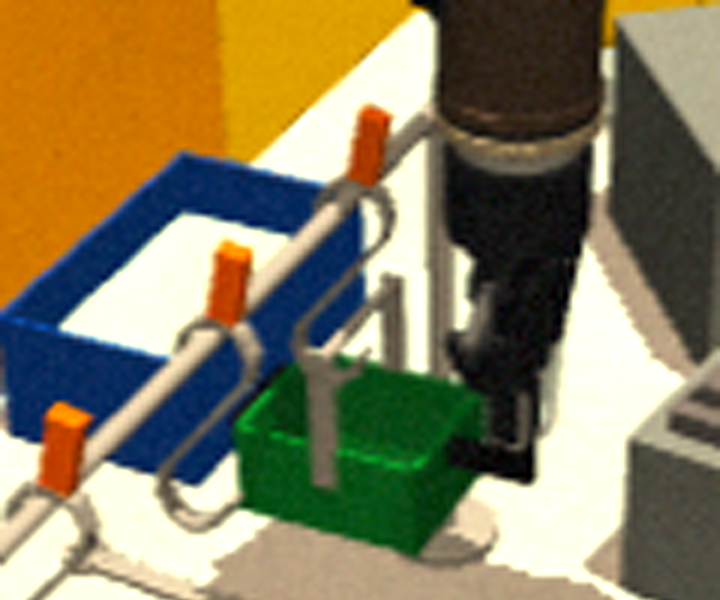

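The bar from (393,280) to (320,355) lies above the lower curl, between shank and tip (368,350). No contact, so lower.

{"fn": "carry_out", "kwargs": {"series": [[0,0,0,-0.3,0,0,0],[0,0,0,-0.3,0,0,0],[0,0,0,-0.3,0,0,0],[0,0,0,-0.2,0,0,0],[0,0,0,0,0,0,0]]}}

```text
t: 37.57
position: [0.5535, -0.171, 0.1486]
orientation: [[1.0, -0.0, -0.003], [-0.0, -1.0, 0.001], [-0.003, -0.001, -1.0]]
wrist_force: [0.2, 0.8, -2.1]
gripper_width: 0.109
gripper_force: 97.5
```

{"fn": "carry_out", "kwargs": {"series": [[0,0,0,-0.1,0,0,0],[0,0,0,-0.1,0,0,0],[0,0,0,0,0,0,0],[0,0,0,0,0,0,0],[0,0,0,0,0,0,0]]}}

```text
t: 37.98
position: [0.5548, -0.1713, 0.1456]
orientation: [[1.0, -0.0, 0.001], [-0.0, -1.0, -0.0], [0.001, 0.0, -1.0]]
wrist_force: [-0.9, -0.7, -1.1]
gripper_width: 0.105
gripper_force: 97.9
```

{"fn": "carry_out", "kwargs": {"series": [[0,0,0,-0.1,0,0,0],[0,0,0,0,0,0,0],[0,0,0,0,0,0,0],[0,0,0,0,0,0,0],[0,0,0,0,0,0,0]]}}

```text
t: 38.4
position: [0.5563, -0.1715, 0.1442]
orientation: [[1.0, -0.0, 0.004], [-0.0, -1.0, -0.001], [0.004, 0.001, -1.0]]
wrist_force: [0.3, -0.6, 6.4]
gripper_width: 0.103
gripper_force: 99.0
```

{"fn": "carry_out", "kwargs": {"series": [[30,0,0,0,0,0,0],[30,0,0,0,0,0,0],[30,0,0,0,0,0,0],[30,0,0,0,0,0,0],[30,-0.4,0,0,0,0,0]]}}

```text
t: 38.82
position: [0.5457, -0.1709, 0.1427]
orientation: [[1.0, 0.001, 0.001], [0.001, -1.0, 0.0], [0.001, -0.0, -1.0]]
wrist_force: [0.5, 0.4, 0.2]
gripper_width: 0.351
gripper_force: 0.0
```

{"fn": "carry_out", "kwargs": {"series": [[30,-0.6,0,0,0,0,0],[30,-0.8,0,0,0,0,0],[30,-1,0,0,0,0,0],[30,-1,0,0.5,0,0,0],[30,-1,0,1,0,0,0]]}}

```text
t: 39.23
position: [0.4308, -0.1706, 0.1782]
orientation: [[1.0, -0.0, -0.006], [-0.0, -1.0, 0.001], [-0.006, -0.001, -1.0]]
wrist_force: [0.1, -0.6, -0.1]
gripper_width: 0.352
gripper_force: 0.0
```

{"fn": "carry_out", "kwargs": {"series": [[30,0,0,1,0,0,0],[30,-0.3,0,1,0,0,0],[30,-0.4,0,1,0,0,0],[30,-0.4,0,1,0,0,0],[30,0,-1,1,0,0,0]]}}

```text
t: 39.65
position: [0.4049, -0.1924, 0.3064]
orientation: [[1.0, 0.005, -0.001], [0.005, -1.0, 0.002], [-0.001, -0.002, -1.0]]
wrist_force: [1.5, -0.4, 0.1]
gripper_width: 0.35
gripper_force: 0.0
```

{"fn": "carry_out", "kwargs": {"series": [[30,0,-1,0.5,0,0,0],[30,0,-1,0,0,0,0],[30,0,-1,0,0,0,0],[30,0,-1,0,0,0,0],[30,0,0,0,0,0,0]]}}

```text
t: 40.07
position: [0.4051, -0.301, 0.3174]
orientation: [[1.0, -0.006, -0.001], [-0.006, -1.0, -0.002], [-0.001, 0.002, -1.0]]
wrist_force: [-1.0, -0.3, -0.7]
gripper_width: 0.355
gripper_force: 0.0
```

Run:
```python
from h import *
st();t=bot.capture("top");s=bot.capture("side")
a=cv2.resize(t[115:265,180:380],(800,600),interpolation=cv2.INTER_CUBIC)
b=cv2.resize(s[100:215,215:305],(270,345),interpolation=cv2.INTER_CUBIC)
a=a.copy();a[255:,:][:0]=0
h=np.hstack([cv2.resize(a,(520,390)),cv2.copyMakeBorder(b,0,45,0,0,cv2.BORDER_CONSTANT)])
cv2.imwrite("pics/p2.png",np.clip(h[:,:,::-1]*1.5,0,255).astype(np.uint8))
```

```text
t40.07 pos [ 405.1 -301.   317.4] y-axis deg -90.3 z [-0.001 -0.002 -1.   ] F [-1.  -0.3 -0.7] w 0.355 f 0
```

View pics/p2.png

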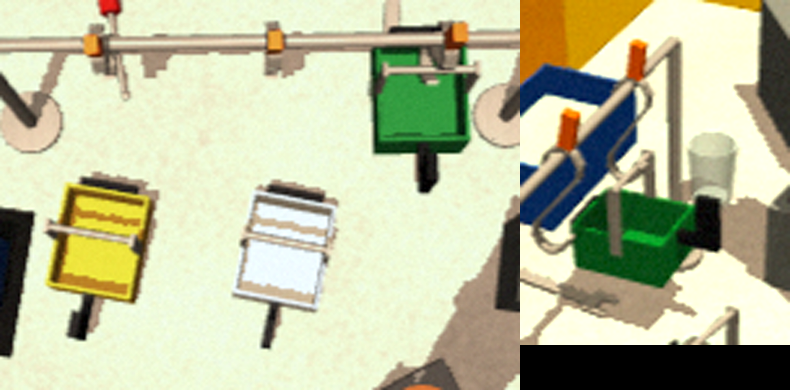

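The green pail hangs from the right hook, level and clear of the table (right panel, (635,240)). White and yellow have not moved since the last look, so white is next.

{"fn": "carry_out", "kwargs": {"series": [[30,0,1,0,0,0,-0.4],[30,0,1,0,0,0,-0.4],[30,0,1,0,0,0,-0.4],[30,0,1,0,0,0,-0.4],[30,0,1,0,0,0,-0.2]]}}

```text
t: 40.58
position: [0.4063, -0.1687, 0.3177]
orientation: [[0.982, -0.188, -0.0], [-0.188, -0.982, 0.0], [-0.0, -0.0, -1.0]]
wrist_force: [0.8, 0.3, 0.1]
gripper_width: 0.352
gripper_force: 0.0
```

{"fn": "carry_out", "kwargs": {"series": [[30,0,1,0,0,0,0],[30,0,1,0,0,0,0],[30,0,1,0,0,0,0],[30,0,1,0,0,0,0],[30,0,1,0,0,0,0]]}}

```text
t: 41.0
position: [0.4059, -0.0439, 0.3177]
orientation: [[0.983, -0.186, -0.0], [-0.186, -0.983, -0.0], [-0.0, 0.0, -1.0]]
wrist_force: [0.5, 0.3, -0.0]
gripper_width: 0.348
gripper_force: 0.0
```

{"fn": "carry_out", "kwargs": {"series": [[30,0,0.8,0,0,0,0],[30,0,0.3,-0.5,0,0,0],[30,0,0,-1,0,0,0],[30,0,0,-1,0,0,0],[30,0,0,-1,0,0,0]]}}

```text
t: 41.42
position: [0.4062, -0.0175, 0.2295]
orientation: [[0.983, -0.185, 0.001], [-0.185, -0.983, -0.0], [0.001, -0.0, -1.0]]
wrist_force: [-0.4, -0.2, -0.8]
gripper_width: 0.35
gripper_force: 0.0
```

{"fn": "carry_out", "kwargs": {"series": [[30,0,0,-1,0,0,0],[30,0,0,-1,0,0,0],[30,0,0,-0.5,0,0,0],[30,0,0,0,0,0,0],[30,0,0,0,0,0,0]]}}

```text
t: 41.83
position: [0.4061, -0.018, 0.1678]
orientation: [[0.983, -0.186, -0.002], [-0.186, -0.983, 0.0], [-0.002, 0.0, -1.0]]
wrist_force: [0.3, -0.2, 0.2]
gripper_width: 0.352
gripper_force: 0.0
```

{"fn": "carry_out", "kwargs": {"series": [[30,0,0.1,-1,0,0,0],[30,0,0,-1,0,0,0],[30,0,0,-1,0,0,0],[30,0,0,-0.7,0,0,0],[30,0,0,0,0,0,0]]}}

```text
t: 42.25
position: [0.4061, -0.0159, 0.0741]
orientation: [[0.982, -0.187, -0.003], [-0.187, -0.982, -0.0], [-0.003, 0.001, -1.0]]
wrist_force: [-1.2, -0.0, -0.2]
gripper_width: 0.356
gripper_force: 0.0
```

{"fn": "carry_out", "kwargs": {"series": [[30,0,0,0,0,0,0],[0,0,0,0,0,0,0],[0,0,0,0,0,0,0],[0,0,0,0,0,0,0],[0,0,0,0,0,0,0]]}}

```text
t: 42.67
position: [0.4084, -0.0162, 0.077]
orientation: [[0.982, -0.188, 0.003], [-0.188, -0.982, -0.0], [0.003, -0.001, -1.0]]
wrist_force: [-0.8, 0.8, 7.0]
gripper_width: 0.101
gripper_force: 97.4
```

{"fn": "carry_out", "kwargs": {"series": [[0,0,0,0,0,0,0],[0,0,0,0.2,0,0,0],[0,0,0,0.4,0,0,0],[0,0,0,0.4,0,0,0],[0,0,0,0,0,0,0]]}}

```text
t: 43.08
position: [0.4081, -0.0162, 0.1025]
orientation: [[0.982, -0.188, 0.003], [-0.188, -0.982, -0.0], [0.003, -0.001, -1.0]]
wrist_force: [1.0, 0.3, -1.7]
gripper_width: 0.103
gripper_force: 97.4
```

{"fn": "carry_out", "kwargs": {"series": [[0,0,0,0.6,0,0,0],[0,0,0,0.8,0,0,0],[0,0,0,0.8,0,0,0],[0,0,0,0.7,0,0,0],[0,0,0,0.2,0,0,0]]}}

```text
t: 43.5
position: [0.4082, -0.0161, 0.1802]
orientation: [[0.982, -0.188, 0.004], [-0.188, -0.982, -0.0], [0.004, -0.001, -1.0]]
wrist_force: [0.3, 0.2, -2.0]
gripper_width: 0.101
gripper_force: 97.5
```

{"fn": "carry_out", "kwargs": {"series": [[0,0.7,-0.1,0,0,0,0.4],[0,0.7,0,0,0,0,0.4],[0,0.7,-0.1,0,0,0,0.4],[0,0.7,0,0,0,0,0.4],[0,0.7,0,0,0,0,0.2]]}}

```text
t: 43.92
position: [0.4949, -0.0215, 0.177]
orientation: [[1.0, 0.002, -0.001], [0.002, -1.0, -0.0], [-0.001, 0.0, -1.0]]
wrist_force: [0.4, -0.3, -2.5]
gripper_width: 0.105
gripper_force: 97.5
```

{"fn": "carry_out", "kwargs": {"series": [[0,0,0,0,0,0,0],[0,0,0,0,0,0,0],[0,0,0,0,0,0,0],[0,0,0,0,0,0,0],[0,0,0,0,0,0,0]]}}

```text
t: 44.33
position: [0.4938, -0.0213, 0.1777]
orientation: [[1.0, -0.0, -0.001], [-0.0, -1.0, -0.0], [-0.001, 0.0, -1.0]]
wrist_force: [-0.3, 0.4, -1.9]
gripper_width: 0.107
gripper_force: 97.5
```

{"fn": "carry_out", "kwargs": {"series": [[0,0.4,0,0.1,0,0,0],[0,0.4,0,0,0,0,0],[0,0.4,0,0,0,0,0],[0,0.4,0,0,0,0,0],[0,0.2,0,0,0,0,0]]}}

```text
t: 44.75
position: [0.5412, -0.0212, 0.1803]
orientation: [[1.0, -0.0, 0.001], [-0.0, -1.0, 0.0], [0.001, -0.0, -1.0]]
wrist_force: [-0.0, 0.3, -2.5]
gripper_width: 0.106
gripper_force: 97.4
```

{"fn": "carry_out", "kwargs": {"series": [[0,0.2,0,0,0,0,0],[0,0.2,0,0,0,0,0],[0,0.2,0,0,0,0,0],[0,0,0,0,0,0,0],[0,0,0,0,0,0,0]]}}

```text
t: 45.17
position: [0.5546, -0.0212, 0.1802]
orientation: [[1.0, -0.0, -0.0], [-0.0, -1.0, 0.0], [-0.0, -0.0, -1.0]]
wrist_force: [-0.7, -0.5, -2.1]
gripper_width: 0.103
gripper_force: 97.4
```

Run:
```python
from h import *
st();s=bot.capture("side")
h=hsv(s);H,S,V=h[...,0],h[...,1],h[...,2]
m=((H<18)&(S>170)&(V>70)); k=np.zeros_like(m);k[80:260,197:300]=1
print(blob(m&k,amin=8))
```

```text
t45.17 pos [554.6 -21.2 180.2] y-axis deg -90.0 z [-0.  0. -1.] F [-0.7 -0.5 -2.1] w 0.103 f 97
[([197, 80, 33, 63, 1499], [211.3, 105.4]), ([227, 136, 8, 15, 76], [230.9, 142.8]), ([200, 163, 8, 16, 93], [203.1, 170.3])]
```

{"fn": "carry_out", "kwargs": {"series": [[0,0,0,-0.3,0,0,0],[0,0,0,-0.3,0,0,0],[0,0,0,-0.3,0,0,0],[0,0,0,-0.2,0,0,0],[0,0,0,0,0,0,0]]}}

```text
t: 45.63
position: [0.556, -0.0211, 0.1529]
orientation: [[1.0, -0.0, 0.003], [-0.0, -1.0, 0.0], [0.003, -0.0, -1.0]]
wrist_force: [1.1, 0.2, 6.9]
gripper_width: 0.101
gripper_force: 100.0
```

{"fn": "carry_out", "kwargs": {"series": [[0,0,0,-0.1,0,0,0],[0,0,0,-0.1,0,0,0],[0,0,0,0,0,0,0],[0,0,0,0,0,0,0],[0,0,0,0,0,0,0]]}}

```text
t: 46.05
position: [0.5568, -0.0211, 0.149]
orientation: [[1.0, -0.0, 0.005], [-0.0, -1.0, 0.0], [0.005, -0.0, -1.0]]
wrist_force: [0.8, -0.1, 8.6]
gripper_width: 0.103
gripper_force: 100.1
```

{"fn": "carry_out", "kwargs": {"series": [[0,0,0,-0.1,0,0,0],[0,0,0,0,0,0,0],[0,0,0,0,0,0,0],[0,0,0,0,0,0,0],[0,0,0,0,0,0,0]]}}

```text
t: 46.47
position: [0.557, -0.021, 0.1467]
orientation: [[1.0, -0.0, 0.006], [-0.0, -1.0, 0.0], [0.006, -0.0, -1.0]]
wrist_force: [0.4, -0.4, 10.1]
gripper_width: 0.103
gripper_force: 100.0
```

Run:
```python
from h import *
st();s=bot.capture("side")
h=hsv(s);H,S,V=h[...,0],h[...,1],h[...,2]
m=((H<18)&(S>170)&(V>70)); k=np.zeros_like(m);k[80:260,197:300]=1
print(blob(m&k,amin=8))
u,v=map(int,proj("side",[.63,-.02,.22]))
cv2.imwrite("pics/w2.png",np.clip(cv2.resize(s[v-50:v+50,u-60:u+60],(720,600),interpolation=cv2.INTER_CUBIC)[:,:,::-1]*1.4,0,255).astype(np.uint8))
```

```text
t46.47 pos [557.  -21.  146.7] y-axis deg -90.0 z [ 0.006  0.    -1.   ] F [ 0.4 -0.4 10.1] w 0.103 f 100
[([197, 80, 33, 63, 1477], [211.2, 105.4]), ([227, 136, 7, 15, 74], [230.6, 143.0]), ([200, 163, 8, 16, 93], [203.1, 170.3])]
```

View pics/w2.png

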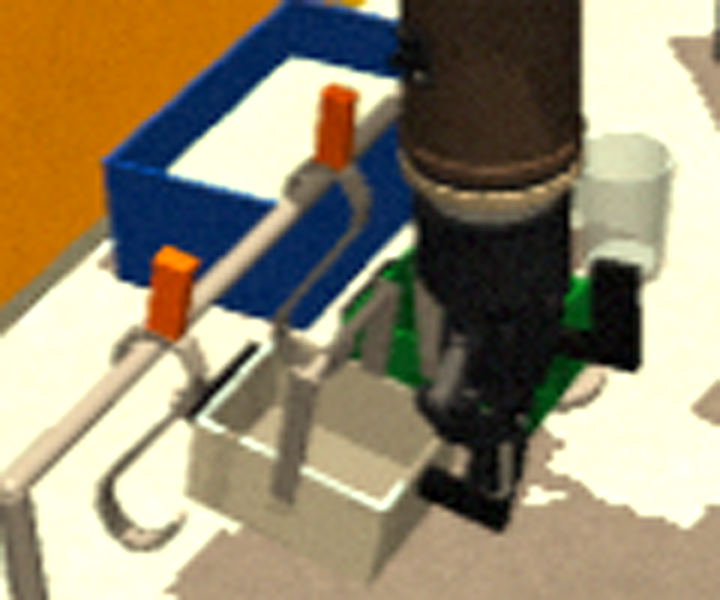

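Run:
```python
from h import *
u,v=map(int,proj("side",[.63,-.02,.22]))
for n,X in dict(tab=[.647,-.021,.318],seat=[.647,-.021,.178],tip=[.629,-.021,.203],bottom=[.647,-.021,.168],barL=[.646,.022,.180],barR=[.646,-.064,.180],rail=[.647,-.021,.29]).items():
    p=proj("side",X);print(n,((p-[u-60,v-50])*6).round())
print("left tab/tip/seat",[((proj("side",X)-[u-60,v-50])*6).round() for X in([.647,.13,.318],[.629,.13,.203],[.647,.13,.178])])
for p in((348,325),(305,365),(392,285)):
    o,d=ray("side",(u-60+p[0]/6,v-50+p[1]/6)); print(p,"at z=.18",((o+d*(.18-o[2])/d[2])*1000).round(1))
```

```text
tab [322. 119.]
seat [339. 361.]
tip [368. 329.]
bottom [340. 377.]
barL [299. 405.]
barR [380. 314.]
rail [326. 170.]
left tab/tip/seat [array([153., 283.]), array([212., 502.]), array([183., 534.])]
(348, 325) at z=.18 [656.4 -48.2 180. ]
(305, 365) at z=.18 [659.4  -8.4 180. ]
(392, 285) at z=.18 [652.8 -89.8 180. ]
```

The white pail's bar is resting on the hook's tip, because the empty hooks lean about 13° with the lower curl swung away in +x. I'll lift, move further in +x, and recheck.

{"fn": "carry_out", "kwargs": {"series": [[0,0,0,0.2,0,0,0],[0,0,0,0.3,0,0,0],[0,0,0,0.2,0,0,0],[0,0,0,0,0,0,0],[0,0,0,0,0,0,0]]}}

```text
t: 46.93
position: [0.5545, -0.0213, 0.1628]
orientation: [[1.0, -0.0, -0.0], [-0.0, -1.0, -0.0], [-0.0, 0.0, -1.0]]
wrist_force: [-0.4, -0.2, -2.3]
gripper_width: 0.106
gripper_force: 98.5
```

{"fn": "carry_out", "kwargs": {"series": [[0,0.2,0,0,0,0,0],[0,0.3,0,0,0,0,0],[0,0.3,0,0,0,0,0],[0,0,0,0,0,0,0],[0,0,0,0,0,0,0]]}}

```text
t: 47.35
position: [0.5751, -0.0212, 0.1624]
orientation: [[1.0, -0.0, -0.0], [-0.0, -1.0, 0.0], [-0.0, -0.0, -1.0]]
wrist_force: [0.4, 0.2, -1.9]
gripper_width: 0.103
gripper_force: 98.5
```

Run:
```python
from h import *
st();s=bot.capture("side");t=bot.capture("top")
u,v=map(int,proj("side",[.63,-.02,.22]));print(u,v)
a=cv2.resize(s[v-45:v+55,u-45:u+35],(480,600),interpolation=cv2.INTER_CUBIC)
u,v=map(int,proj("top",[.64,-.02,.22]));print(u,v)
b=cv2.resize(t[v-35:v+40,u-30:u+30],(320,400),interpolation=cv2.INTER_CUBIC)
c=np.zeros((600,800,3),np.uint8);c[:,:480]=a;c[:400,480:]=b
cv2.imwrite("pics/w3.png",np.clip(c[:,:,::-1]*1.4,0,255).astype(np.uint8))
```

```text
t47.35 pos [575.1 -21.2 162.4] y-axis deg -90.0 z [-0.  0. -1.] F [ 0.4  0.2 -1.9] w 0.103 f 98
235 172
284 142
```

View pics/w3.png

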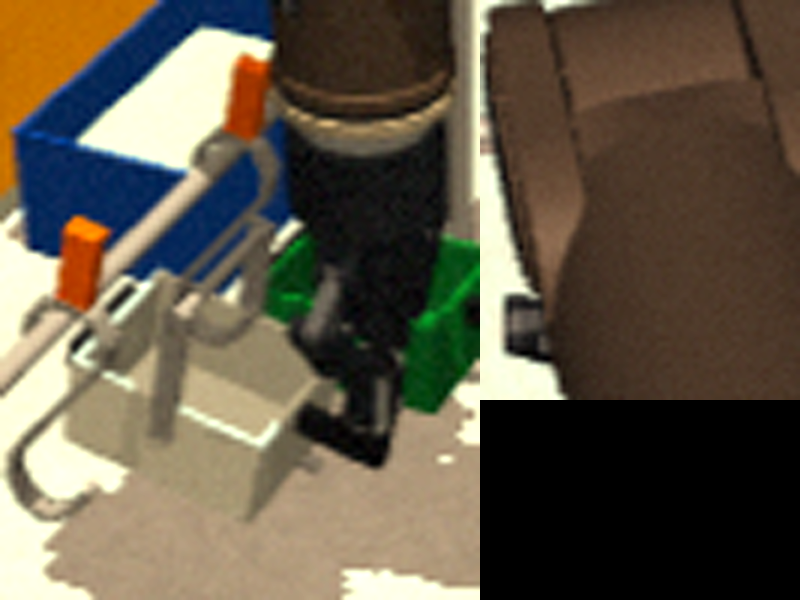

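The bar's middle (217,262) is now between the tip (252,315) and the shank (about 203,262), roughly 20 mm past the tip. Lower it.

{"fn": "carry_out", "kwargs": {"series": [[0,-0.1,0,-0.2,0,0,0],[0,0,0,-0.4,0,0,0],[0,0,0,-0.4,0,0,0],[0,0,0,-0.3,0,0,0],[0,0,0,0,0,0,0]]}}

```text
t: 47.87
position: [0.5714, -0.0213, 0.1285]
orientation: [[1.0, -0.0, -0.002], [-0.0, -1.0, -0.0], [-0.002, 0.0, -1.0]]
wrist_force: [0.3, 0.7, -3.4]
gripper_width: 0.102
gripper_force: 98.2
```

{"fn": "carry_out", "kwargs": {"series": [[0,0,0,-0.2,0,0,0],[0,0,0,-0.1,0,0,0],[0,0,0,0,0,0,0],[0,0,0,0,0,0,0],[0,0,0,0,0,0,0]]}}

```text
t: 48.28
position: [0.5732, -0.0211, 0.1236]
orientation: [[1.0, -0.0, 0.002], [-0.0, -1.0, 0.0], [0.002, -0.0, -1.0]]
wrist_force: [-0.5, 0.3, 6.0]
gripper_width: 0.104
gripper_force: 98.9
```

{"fn": "carry_out", "kwargs": {"series": [[0,-0.1,0,-0.1,0,0,0],[0,-0.2,0,0,0,0,0],[0,-0.2,0,0,0,0,0],[0,0,0,0,0,0,0],[0,0,0,0,0,0,0]]}}

```text
t: 48.7
position: [0.5601, -0.0211, 0.1211]
orientation: [[1.0, -0.0, 0.002], [-0.0, -1.0, 0.0], [0.002, -0.0, -1.0]]
wrist_force: [0.2, -0.6, 5.3]
gripper_width: 0.101
gripper_force: 98.8
```

Run:
```python
from h import *
st();s=bot.capture("side")
h=hsv(s);H,S,V=h[...,0],h[...,1],h[...,2]
m=((H<18)&(S>170)&(V>70)); k=np.zeros_like(m);k[80:260,197:300]=1
print(blob(m&k,amin=8))
```

```text
t48.70 pos [560.1 -21.1 121.1] y-axis deg -90.0 z [ 0.002  0.    -1.   ] F [ 0.2 -0.6  5.3] w 0.101 f 99
[([197, 80, 33, 63, 1480], [211.4, 105.4]), ([226, 135, 7, 15, 79], [229.0, 141.9]), ([200, 163, 8, 16, 93], [203.1, 170.3])]
```

The tab moved to (229.0,141.9), the upright position, so the bar is in the curl. Release and back off.

{"fn": "carry_out", "kwargs": {"series": [[30,0,0,0,0,0,0],[30,0,0,0,0,0,0],[30,0,0,0,0,0,0],[30,0,0,0,0,0,0],[30,-0.4,0,0,0,0,0]]}}

```text
t: 49.17
position: [0.5506, -0.0211, 0.1202]
orientation: [[1.0, -0.0, 0.001], [-0.0, -1.0, 0.0], [0.001, -0.0, -1.0]]
wrist_force: [1.1, 1.0, 0.7]
gripper_width: 0.352
gripper_force: 0.0
```

{"fn": "carry_out", "kwargs": {"series": [[30,-0.6,0,0,0,0,0],[30,-0.8,0,0,0,0,0],[30,-1,0,0,0,0,0],[30,-1,0,0.5,0,0,0],[30,-1,0,1,0,0,0]]}}

```text
t: 49.58
position: [0.4357, -0.0214, 0.1558]
orientation: [[1.0, -0.0, -0.006], [-0.0, -1.0, -0.0], [-0.006, 0.0, -1.0]]
wrist_force: [-0.3, 0.1, 0.9]
gripper_width: 0.351
gripper_force: 0.0
```

{"fn": "carry_out", "kwargs": {"series": [[30,-0.3,0,1,0,0,0],[30,-0.3,0,1,0,0,0],[30,0,-1,1,0,0,0],[30,0,-1,1,0,0,0],[30,0,-1,1,0,0,0]]}}

```text
t: 50.0
position: [0.4233, -0.0967, 0.284]
orientation: [[1.0, 0.001, -0.0], [0.001, -1.0, -0.0], [-0.0, 0.0, -1.0]]
wrist_force: [1.9, 0.5, -0.0]
gripper_width: 0.347
gripper_force: 0.0
```

{"fn": "carry_out", "kwargs": {"series": [[30,0,-1,0,0,0,0],[30,0,-1,0,0,0,0],[30,0,-1,0,0,0,0],[30,0,-1,0,0,0,0],[30,0,0,0,0,0,0]]}}

```text
t: 50.42
position: [0.423, -0.201, 0.2824]
orientation: [[1.0, -0.006, -0.001], [-0.006, -1.0, -0.002], [-0.001, 0.002, -1.0]]
wrist_force: [0.0, -1.1, -0.1]
gripper_width: 0.353
gripper_force: 0.0
```

```bash
cat > chk.py <<'E'
from h import *
st();t=bot.capture("top");s=bot.capture("side")
h=hsv(s);H,S,V=h[...,0],h[...,1],h[...,2]
k=np.zeros(H.shape,bool);k[80:260,197:300]=1
print("tabs",[c for a,c in blob((H<18)&(S>170)&(V>70)&k,amin=8)])
h=hsv(t);H,S,V=h[...,0],h[...,1],h[...,2]
def box(m,z,n):
    m=cv2.morphologyEx(m.astype(np.uint8),cv2.MORPH_OPEN,np.ones((3,3)))
    m=cv2.morphologyEx(m,cv2.MORPH_CLOSE,np.ones((9,9)))
    C=cv2.findContours(m,cv2.RETR_EXTERNAL,cv2.CHAIN_APPROX_NONE)[0]
    if not C:return print(n,"none")
    c=max(C,key=cv2.contourArea);P=np.array([plane("top",p[0],z)[:2] for p in c],np.float32)*1000
    r=cv2.minAreaRect(P);print(n,np.round(r[0],1),np.round(r[1]),round(r[2],1),"px",np.round(cv2.minAreaRect(c)[0],1))
R=np.zeros(H.shape,bool);R[100:270,190:380]=1
box((H>20)&(H<35)&(S>130)&(V>60)&R,.055,"yel")
box((H>45)&(H<85)&(S>130)&(V>30)&R,.12,"grn")
box((S<40)&(V>125)&R,.12,"wht")
R[:]=0;R[185:260,105:200]=1
box((H>100)&(H<130)&(S>100)&(V>20)&R,.078,"cover top")
box((V<35)&(S<120)&R&(np.arange(560)[None]>0),.112,"dark")
E
python3 chk.py
```

```text
t50.42 pos [ 423.  -201.   282.4] y-axis deg -90.4 z [-0.001 -0.002 -1.   ] F [ 0.  -1.1 -0.1] w 0.353 f 0
tabs [[211.2, 105.4], [253.6, 119.6], [230.1, 142.2], [203.1, 170.3]]
yel [504.5 153.2] [ 77. 114.] 79.6 px [220.1 208. ]
grn [ 636.3 -169. ] [105.  88.] 0.5 px [341.5 153.4]
wht [560.1 -18.4] [498. 445.] 89.2 px [284.5 184.5]
cover top [482.5 340.3] [175.  81.] 82.6 px [148.8 215.6]
dark [469.6 320.9] [188. 143.] 81.4 px [152.3 219.2]
```

Run:
```python
from h import *
t=bot.capture("top");s=bot.capture("side")
for n,im in(("top",t),("side",s)):
    V=hsv(im)[...,2]
    for nm,X in(("grn",[.556,-.171,.142]),("wht",[.556,-.021,.142]),("yel",[.415,.173,.075])):
        p=proj(n,X);m,c,a=blob(V<45,p,20);print(n,nm,"pred",p.round(1),"dark",c.round(1),a[:5])
st()
```

```text
top grn pred [344.2 182.2] dark [339.4 170.9] [323 134  37  55 280]
top wht pred [284.6 182.8] dark [285.  177.3] [283 168   5  19  58]
top yel pred [211.3 240.7] dark [211.1 237.6] [207 229   9  17  84]
side grn pred [278.9 173.4] dark [274.8 175.9] [267 165  15  23 208]
side wht pred [258.8 199.2] dark [253.9 200.5] [245 190  16  21 202]
side yel pred [275.1 272.7] dark [270.8 276.5] [261 266  17  21 211]
t50.62 pos [ 424.2 -195.1  282.6] y-axis deg -90.0 z [-0.     0.001 -1.   ] F [0.4 1.  0.3] w 0.354 f 0
```

White's ear sits at the hung position with the same offset as green's, so it hangs. Now the yellow pail.

{"fn": "carry_out", "kwargs": {"series": [[30,-0.1,1,0,0,0,-0.4],[30,-0.1,1,0,0,0,-0.4],[30,-0.1,1,0,0,0,-0.4],[30,0,1,0,0,0,-0.4],[30,0,1,0,0,0,-0.1]]}}

```text
t: 51.03
position: [0.4164, -0.0688, 0.2829]
orientation: [[0.984, -0.178, 0.0], [-0.178, -0.984, -0.0], [0.0, 0.0, -1.0]]
wrist_force: [1.0, -0.2, -0.2]
gripper_width: 0.349
gripper_force: 0.0
```

{"fn": "carry_out", "kwargs": {"series": [[30,0,1,0,0,0,0],[30,0,1,0,0,0,0],[30,0,1,0,0,0,0],[30,0,1,0,0,0,0],[30,0,1,0,0,0,0]]}}

```text
t: 51.45
position: [0.4161, 0.0561, 0.2829]
orientation: [[0.985, -0.175, 0.0], [-0.175, -0.985, -0.0], [0.0, 0.0, -1.0]]
wrist_force: [0.3, -0.1, -0.6]
gripper_width: 0.356
gripper_force: 0.0
```

{"fn": "carry_out", "kwargs": {"series": [[30,0,1,0,0,0,0],[30,0,1,0,0,0,0],[30,0,1,0,0,0,0],[30,0,1,0,0,0,0],[30,0,0.7,0,0,0,0]]}}

```text
t: 51.87
position: [0.4157, 0.1746, 0.283]
orientation: [[0.985, -0.173, 0.0], [-0.173, -0.985, 0.001], [-0.0, -0.001, -1.0]]
wrist_force: [0.5, 0.6, -0.5]
gripper_width: 0.354
gripper_force: 0.0
```

{"fn": "carry_out", "kwargs": {"series": [[30,0,0,-1,0,0,0],[30,0,0,-1,0,0,0],[30,0,0,-1,0,0,0],[30,0,0,-1,0,0,0],[30,0,0,0,0,0,0]]}}

```text
t: 52.28
position: [0.4138, 0.1708, 0.1792]
orientation: [[0.985, -0.175, -0.006], [-0.175, -0.985, -0.003], [-0.006, 0.004, -1.0]]
wrist_force: [-0.6, -0.4, -0.0]
gripper_width: 0.354
gripper_force: 0.0
```

{"fn": "carry_out", "kwargs": {"series": [[30,0,0,0,0,0,0],[30,0,0,0,0,0,0],[30,0,0,0,0,0,0],[30,0,0,0,0,0,0],[30,0,0,0,0,0,0]]}}

```text
t: 52.7
position: [0.4176, 0.1716, 0.1839]
orientation: [[0.984, -0.177, 0.002], [-0.177, -0.984, 0.001], [0.002, -0.001, -1.0]]
wrist_force: [0.5, 0.2, -0.2]
gripper_width: 0.355
gripper_force: 0.0
```

{"fn": "carry_out", "kwargs": {"series": [[30,0,0.1,-1,0,0,0],[30,0,0,-1,0,0,0],[30,0,0,-1,0,0,0],[30,0,0,-0.8,0,0,0],[30,0,0,-0.5,0,0,0]]}}

```text
t: 53.12
position: [0.4167, 0.1734, 0.0739]
orientation: [[0.984, -0.178, -0.001], [-0.178, -0.984, -0.001], [-0.001, 0.001, -1.0]]
wrist_force: [0.4, 0.4, -0.5]
gripper_width: 0.345
gripper_force: 0.0
```

{"fn": "carry_out", "kwargs": {"series": [[30,0,0,0,0,0,0],[0,0,0,0,0,0,0],[0,0,0,0,0,0,0],[0,0,0,0,0,0,0],[0,0,0,0,0,0,0]]}}

```text
t: 53.53
position: [0.4177, 0.1741, 0.0763]
orientation: [[0.984, -0.177, 0.002], [-0.177, -0.984, 0.001], [0.002, -0.001, -1.0]]
wrist_force: [-1.1, 1.1, 2.8]
gripper_width: 0.103
gripper_force: 98.0
```

{"fn": "carry_out", "kwargs": {"series": [[0,0,0,0,0,0,0],[0,0,0,0.2,0,0,0],[0,0,0,0.4,0,0,0],[0,0,0,0.4,0,0,0],[0,0,0,0,0,0,0]]}}

```text
t: 53.95
position: [0.418, 0.1743, 0.1024]
orientation: [[0.984, -0.177, 0.003], [-0.177, -0.984, 0.001], [0.002, -0.002, -1.0]]
wrist_force: [1.3, 0.4, -1.5]
gripper_width: 0.103
gripper_force: 97.2
```

Run:
```python
from h import *
for p in((205.2,208.7),(190+252/6,127+315/6)):
  o,d=ray("side",p)
  for y in((.131,) if p[0]<210 else (-.021,)): print(((o+d*(y-o[1])/d[1])*1000).round(1))
```

```text
[646.3 131.  187.3]
[644.6 -21.  188.5]
```

{"fn": "carry_out", "kwargs": {"series": [[0,0,0,0.6,0,0,0],[0,0,0,0.8,0,0,0],[0,0,0,0.8,0,0,0],[0,0,0,0.7,0,0,0],[0,0,0,0.3,0,0,0]]}}

```text
t: 54.37
position: [0.4179, 0.1742, 0.1826]
orientation: [[0.984, -0.177, 0.003], [-0.177, -0.984, 0.001], [0.003, -0.002, -1.0]]
wrist_force: [-0.5, 0.3, -2.7]
gripper_width: 0.106
gripper_force: 97.6
```

{"fn": "carry_out", "kwargs": {"series": [[0,0.6,-0.4,0,0,0,0.4],[0,0.6,-0.4,0,0,0,0.4],[0,0.6,-0.3,0,0,0,0.4],[0,0.6,-0.3,0,0,0,0.4],[0,0.6,-0.3,0,0,0,0.1]]}}

```text
t: 54.78
position: [0.4925, 0.1305, 0.1799]
orientation: [[1.0, 0.002, -0.001], [0.002, -1.0, -0.0], [-0.001, 0.0, -1.0]]
wrist_force: [-0.7, 0.3, -1.8]
gripper_width: 0.101
gripper_force: 97.4
```

{"fn": "carry_out", "kwargs": {"series": [[0,0,0,0,0,0,0],[0,0,0,0,0,0,0],[0,0,0,0,0,0,0],[0,0,0,0,0,0,0],[0,0,0,0,0,0,0]]}}

```text
t: 55.2
position: [0.4914, 0.1318, 0.1803]
orientation: [[1.0, 0.001, -0.0], [0.001, -1.0, -0.0], [-0.0, 0.0, -1.0]]
wrist_force: [0.2, -0.9, -2.9]
gripper_width: 0.105
gripper_force: 97.4
```

{"fn": "carry_out", "kwargs": {"series": [[0,0.5,0,0,0,0,0],[0,0.5,0,0,0,0,0],[0,0.5,0,0,0,0,0],[0,0.5,0,0,0,0,0],[0,0.3,0,0,0,0,0]]}}

```text
t: 55.62
position: [0.5504, 0.1315, 0.1804]
orientation: [[1.0, -0.0, 0.001], [-0.0, -1.0, 0.0], [0.001, -0.0, -1.0]]
wrist_force: [-0.2, 0.8, -2.6]
gripper_width: 0.104
gripper_force: 97.5
```

{"fn": "carry_out", "kwargs": {"series": [[0,0.3,0,0,0,0,0],[0,0.3,0,0,0,0,0],[0,0.3,0,0,0,0,0],[0,0.1,0,0,0,0,0],[0,0,0,0,0,0,0]]}}

```text
t: 56.03
position: [0.575, 0.1313, 0.1802]
orientation: [[1.0, -0.001, 0.0], [-0.001, -1.0, 0.0], [0.0, -0.0, -1.0]]
wrist_force: [-0.9, -0.2, -1.8]
gripper_width: 0.101
gripper_force: 97.5
```

```bash
cat > tabs.py <<'E'
from h import *
st();s=bot.capture("side")
h=hsv(s);H,S,V=h[...,0],h[...,1],h[...,2]
k=np.zeros(H.shape,bool);k[80:260,197:300]=1
print("tabs",[c for a,c in blob((H<18)&(S>170)&(V>70)&k,amin=8)])
E
python3 tabs.py
```

```text
t56.03 pos [575.  131.3 180.2] y-axis deg -90.0 z [ 0.  0. -1.] F [-0.9 -0.2 -1.8] w 0.101 f 97
tabs [[253.6, 119.6], [199.2, 130.3], [203.0, 170.9]]
```

{"fn": "carry_out", "kwargs": {"series": [[0,0,0,-0.2,0,0,0],[0,0,0,-0.2,0,0,0],[0,0,0,-0.1,0,0,0],[0,0,0,0,0,0,0],[0,0,0,0,0,0,0]]}}

```text
t: 56.5
position: [0.5742, 0.1312, 0.1675]
orientation: [[1.0, -0.0, -0.001], [-0.0, -1.0, -0.0], [-0.001, 0.0, -1.0]]
wrist_force: [0.2, 0.1, -2.1]
gripper_width: 0.104
gripper_force: 97.5
```

Past tip height with no contact, so it is inside. Lower the rest of the way.

{"fn": "carry_out", "kwargs": {"series": [[0,0,0,-0.3,0,0,0],[0,0,0,-0.2,0,0,0],[0,0,0,-0.1,0,0,0],[0,0,0,-0.1,0,0,0],[0,0,0,0,0,0,0]]}}

```text
t: 56.92
position: [0.5743, 0.1311, 0.1496]
orientation: [[1.0, -0.0, -0.001], [-0.0, -1.0, -0.0], [-0.001, 0.0, -1.0]]
wrist_force: [-0.2, 0.1, -2.2]
gripper_width: 0.107
gripper_force: 97.5
```

{"fn": "carry_out", "kwargs": {"series": [[0,0,0,-0.1,0,0,0],[0,0,0,0,0,0,0],[0,0,0,0,0,0,0],[0,0,0,0,0,0,0],[0,0,0,0,0,0,0]]}}

```text
t: 57.33
position: [0.5746, 0.1313, 0.1479]
orientation: [[1.0, -0.0, 0.0], [-0.0, -1.0, -0.0], [0.0, 0.0, -1.0]]
wrist_force: [-1.2, -0.3, -1.9]
gripper_width: 0.103
gripper_force: 97.6
```

Now draw it back in -x while easing down, so the hook swings upright.

{"fn": "carry_out", "kwargs": {"series": [[0,-0.2,0,-0.1,0,0,0],[0,-0.2,0,0,0,0,0],[0,-0.2,0,-0.1,0,0,0],[0,0,0,0,0,0,0],[0,0,0,0,0,0,0]]}}

```text
t: 57.75
position: [0.5604, 0.1319, 0.1442]
orientation: [[1.0, 0.0, 0.004], [0.0, -1.0, 0.001], [0.004, -0.001, -1.0]]
wrist_force: [0.2, -0.0, 6.7]
gripper_width: 0.105
gripper_force: 99.3
```

```bash
python3 tabs.py
```

```text
t57.75 pos [560.4 131.9 144.2] y-axis deg -90.0 z [ 0.004  0.001 -1.   ] F [ 0.2 -0.   6.7] w 0.105 f 99
tabs [[202.8, 103.2], [202.1, 169.9]]
```

{"fn": "carry_out", "kwargs": {"series": [[30,0,0,0,0,0,0],[30,0,0,0,0,0,0],[30,0,0,0,0,0,0],[30,0,0,0,0,0,0],[30,-0.4,0,0,0,0,0]]}}

```text
t: 58.22
position: [0.5506, 0.1311, 0.1426]
orientation: [[1.0, -0.001, 0.001], [-0.001, -1.0, 0.0], [0.001, -0.0, -1.0]]
wrist_force: [0.5, -0.2, -0.6]
gripper_width: 0.356
gripper_force: 0.0
```

{"fn": "carry_out", "kwargs": {"series": [[30,-0.6,0,0,0,0,0],[30,-0.8,0,0,0,0,0],[30,-1,0,0,0,0,0],[30,-1,0,0.5,0,0,0],[30,-1,0,1,0,0,0]]}}

```text
t: 58.63
position: [0.436, 0.1303, 0.1782]
orientation: [[1.0, -0.0, -0.005], [-0.0, -1.0, -0.002], [-0.005, 0.002, -1.0]]
wrist_force: [0.8, -0.4, 0.3]
gripper_width: 0.351
gripper_force: 0.0
```

{"fn": "carry_out", "kwargs": {"series": [[50,-0.8,0,1,0,0,0],[50,-0.8,0,1,0,0,0],[50,-0.8,0,1,0,0,0],[50,-0.5,0,1,0,0,0],[50,0,0,0,0,0,0]]}}

```text
t: 59.05
position: [0.3657, 0.1323, 0.284]
orientation: [[1.0, 0.001, 0.006], [0.001, -1.0, 0.001], [0.006, -0.001, -1.0]]
wrist_force: [1.1, 0.9, 0.7]
gripper_width: 0.587
gripper_force: 0.0
```

```bash
python3 chk.py
python3 - <<'E'
from h import *
t=bot.capture("top");s=bot.capture("side")
for n,im in(("top",t),("side",s)):
    V=hsv(im)[...,2]
    for nm,X in(("grn",[.556,-.171,.142]),("wht",[.556,-.021,.142]),("yel",[.556,.131,.142])):
        p=proj(n,X);m,c,a=blob(V<45,p,20);print(n,nm,"pred",p.round(1),"dark",c.round(1),a[:5])
    m=(V<35);S=hsv(im)[...,1]
    print(blob(m,proj(n,[.482,.349,.1]),20)[1:], proj(n,[.482,.349,.098]))
E
```

```text
t59.05 pos [365.7 132.3 284. ] y-axis deg -89.9 z [ 0.006  0.001 -1.   ] F [1.1 0.9 0.7] w 0.587 f 0
tabs [[211.1, 105.3], [253.6, 119.6], [229.6, 142.6], [202.0, 169.8]]
yel [657.  138.1] [101.  93.] 0.2 px [226. 153.]
grn [ 636.  -168.6] [ 90. 104.] 89.3 px [341.5 153.5]
wht [560.7 -18.2] [499. 443.] 89.2 px [284.5 184.5]
cover top [482.7 340.9] [174.  81.] 82.4 px [148.6 215.6]
dark [469.8 320.8] [189. 143.] 81.6 px [152.3 219.1]
top grn pred [344.2 182.2] dark [338.7 170.6] [323 133  36  56 282]
top wht pred [284.6 182.8] dark [285.1 179.8] [283 171   5  19  70]
top yel pred [224.6 183.3] dark [224.5 180.7] [222 172   7  19  93]
(array([144.01136364, 213.86363636]), array([139, 203,  11,  23, 176], dtype=int32)) [143.39499727 214.91987919]
side grn pred [278.9 173.4] dark [275.  175.8] [267 165  15  22 194]
side wht pred [258.8 199.2] dark [256.1 200.2] [247 190  16  20 197]
side yel pred [234.9 230. ] dark [232.  231.5] [223 221  16  21 218]
(array([218.3372093 , 308.13565891]), array([208, 298,  22,  21, 258], dtype=int32)) [220.10599758 307.01731944]
```

All three pails hang: their ears match the hung positions in both views. The cover has not moved, with its grip bar at (144,214). Next I'll approach it, letting the pails settle meanwhile.

{"fn": "carry_out", "kwargs": {"series": [[50,0.4,0.9,0,0,0,-0.4],[50,0.4,0.9,0,0,0,-0.4],[50,0.4,0.9,0,0,0,-0.4],[50,0.5,0.9,0,0,0,0],[50,0.5,0.9,0,0,0,0]]}}

```text
t: 59.67
position: [0.4224, 0.2445, 0.2785]
orientation: [[0.992, -0.126, -0.003], [-0.126, -0.992, -0.001], [-0.002, 0.001, -1.0]]
wrist_force: [-0.8, -0.3, 0.5]
gripper_width: 0.587
gripper_force: 0.0
```

{"fn": "carry_out", "kwargs": {"series": [[50,0.5,0.9,0,0,0,0],[50,0.5,0.9,0,0,0,0],[50,0.5,0.9,0,0,0,0],[50,0.5,0.9,0,0,0,0],[50,0.3,0.5,0,0,0,0]]}}

```text
t: 60.08
position: [0.4801, 0.3484, 0.2777]
orientation: [[0.992, -0.125, -0.003], [-0.125, -0.992, -0.0], [-0.003, 0.001, -1.0]]
wrist_force: [-0.3, -0.7, 0.1]
gripper_width: 0.587
gripper_force: 0.0
```

{"fn": "carry_out", "kwargs": {"series": [[50,0,0,0,0,0,0],[50,0,0,0,0,0,0],[50,0,0,0,0,0,0],[50,0,0,0,0,0,0],[50,0,0,0,0,0,0]]}}

```text
t: 60.5
position: [0.4795, 0.3453, 0.2802]
orientation: [[0.992, -0.126, 0.0], [-0.126, -0.992, -0.001], [0.0, 0.001, -1.0]]
wrist_force: [0.0, 0.9, -0.0]
gripper_width: 0.589
gripper_force: 0.0
```

```bash
cat > ears.py <<'E'
from h import *
st()
for n in("top","side"):
    V=hsv(bot.capture(n))[...,2]
    print(n,[blob(V<45,proj(n,X),20)[1].round(1).tolist() for X in([.556,-.171,.142],[.556,-.021,.142],[.556,.131,.142])])
E
python3 ears.py
```

```text
t60.50 pos [479.5 345.3 280.2] y-axis deg -97.3 z [ 0.    -0.001 -1.   ] F [ 0.   0.9 -0. ] w 0.589 f 0
top [[339.2, 171.6], [285.1, 180.1], [224.7, 180.4]]
side [[275.3, 175.5], [256.2, 200.3], [212.2, 226.9]]
```

{"fn": "carry_out", "kwargs": {"series": [[50,0.1,0.2,-1,0,0,0],[50,0,0,-1,0,0,0],[50,0,0,-1,0,0,0],[50,0,0,-1,0,0,0],[50,0,0,-1,0,0,0]], "squeeze": 60}}

```text
t: 61.02
position: [0.4822, 0.3509, 0.1546]
orientation: [[0.992, -0.126, 0.001], [-0.126, -0.992, 0.0], [0.001, -0.0, -1.0]]
wrist_force: [-0.1, -1.2, 0.3]
gripper_width: 0.586
gripper_force: 0.0
```

{"fn": "carry_out", "kwargs": {"series": [[50,0,0,-1,0,0,0],[50,0,0,-0.8,0,0,0],[50,0,0,-0.3,0,0,0],[50,0,0,0,0,0,0],[50,0,0,0,0,0,0]]}}

```text
t: 61.43
position: [0.4823, 0.3515, 0.1036]
orientation: [[0.992, -0.126, 0.0], [-0.126, -0.992, 0.0], [0.0, -0.0, -1.0]]
wrist_force: [-0.5, -0.7, -0.1]
gripper_width: 0.58
gripper_force: 0.0
```

{"fn": "carry_out", "kwargs": {"series": [[50,0,0,0,0,0,0],[50,0,0,0,0,0,0],[50,0,0,0,0,0,0],[50,0,0,0,0,0,0],[50,0,0,0,0,0,0]]}}

```text
t: 61.85
position: [0.4823, 0.3513, 0.1033]
orientation: [[0.992, -0.126, 0.001], [-0.126, -0.992, 0.0], [0.001, -0.0, -1.0]]
wrist_force: [0.3, 0.3, 0.5]
gripper_width: 0.59
gripper_force: 0.0
```

{"fn": "carry_out", "kwargs": {"series": [[50,0,-0.1,-0.2,0,0,0],[50,0,0,0,0,0,0],[0,0,0,0,0,0,0],[0,0,0,0,0,0,0],[0,0,0,0,0,0,0]]}}

```text
t: 62.27
position: [0.4821, 0.3489, 0.0978]
orientation: [[0.992, -0.125, -0.0], [-0.125, -0.992, 0.0], [-0.0, -0.0, -1.0]]
wrist_force: [0.8, 4.5, -0.7]
gripper_width: 0.166
gripper_force: 0.3
```

{"fn": "carry_out", "kwargs": {"series": [[0,0,0,0,0,0,0],[0,0,0,0,0,0,0],[0,0,0,0,0,0,0],[0,0,0,0.4,0,0,0],[0,0,0,0.8,0,0,0]]}}

```text
t: 62.68
position: [0.4808, 0.3475, 0.1263]
orientation: [[0.992, -0.125, -0.004], [-0.125, -0.992, -0.003], [-0.003, 0.004, -1.0]]
wrist_force: [0.0, -0.3, -1.5]
gripper_width: 0.153
gripper_force: 58.5
```

{"fn": "carry_out", "kwargs": {"series": [[0,0,0,1,0,0,0],[0,0,0,1,0,0,0],[0,0,0,1,0,0,0],[0,0,0,1,0,0,0],[0,0,0,1,0,0,0]]}}

```text
t: 63.1
position: [0.4817, 0.3485, 0.2546]
orientation: [[0.992, -0.125, -0.0], [-0.125, -0.992, -0.0], [-0.0, 0.0, -1.0]]
wrist_force: [0.8, 0.8, -1.5]
gripper_width: 0.157
gripper_force: 58.5
```

{"fn": "carry_out", "kwargs": {"series": [[0,0,-0.3,1,0,0,0],[0,0,-0.6,1,0,0,0],[0,0,-1,1,0,0,0],[0,0,-1,1,0,0,0],[0,0,-1,0,0,0,0]]}}

```text
t: 63.52
position: [0.4828, 0.2518, 0.3583]
orientation: [[0.992, -0.124, 0.006], [-0.124, -0.992, 0.004], [0.006, -0.004, -1.0]]
wrist_force: [0.9, 0.3, -1.4]
gripper_width: 0.151
gripper_force: 58.8
```

{"fn": "carry_out", "kwargs": {"series": [[0,-0.2,-1,0,0,0,0],[0,-0.2,-1,0,0,0,0],[0,-0.2,-1,0,0,0,0],[0,0,-1,0,0,0,0],[0,0,-1,0,0,0,0]]}}

```text
t: 63.93
position: [0.4662, 0.1252, 0.3535]
orientation: [[0.992, -0.125, 0.0], [-0.125, -0.992, -0.0], [0.0, 0.0, -1.0]]
wrist_force: [1.3, -1.1, -1.4]
gripper_width: 0.151
gripper_force: 58.6
```

{"fn": "carry_out", "kwargs": {"series": [[0,0,-1,0,0,0,0],[0,0,-1,0,0,0,0],[0,0,-1,0,0,0,0],[0,0,-1,0,0,0,0],[0,0,-1,0,0,0,0]]}}

```text
t: 64.35
position: [0.4664, 0.0003, 0.3534]
orientation: [[0.992, -0.125, 0.0], [-0.125, -0.992, 0.0], [0.0, -0.0, -1.0]]
wrist_force: [0.3, 0.0, -1.7]
gripper_width: 0.153
gripper_force: 58.6
```

{"fn": "carry_out", "kwargs": {"series": [[0,0,-1,0,0,0,0],[0,0,-1,0,0,0,0],[0,0,-1,0,0,0,0],[0,0,-1,0,0,0,0],[0,0,-1,0,0,0,0]]}}

```text
t: 64.77
position: [0.4665, -0.1246, 0.3534]
orientation: [[0.992, -0.125, 0.0], [-0.125, -0.992, 0.0], [0.0, -0.0, -1.0]]
wrist_force: [0.0, 0.7, -1.3]
gripper_width: 0.151
gripper_force: 58.6
```

{"fn": "carry_out", "kwargs": {"series": [[0,0,-1,0,0,0,0],[0,0,-1,0,0,0,0],[0,0,-1,0,0,0,0],[0,0,-1,0,0,0,0],[0,0,-1,0,0,0,0]]}}

```text
t: 65.18
position: [0.4666, -0.2495, 0.3533]
orientation: [[0.992, -0.125, 0.0], [-0.125, -0.992, 0.0], [-0.0, -0.0, -1.0]]
wrist_force: [-0.1, 0.0, -1.3]
gripper_width: 0.154
gripper_force: 58.6
```

{"fn": "carry_out", "kwargs": {"series": [[0,0,-1,0,0,0,0],[0,0,-1,0,0,0,0],[0,0,-0.8,0,0,0,0],[0,0,-0.6,0,0,0,0],[0,0,-0.3,0,0,0,0]]}}

```text
t: 65.6
position: [0.4664, -0.3431, 0.3529]
orientation: [[0.992, -0.127, -0.0], [-0.127, -0.992, -0.0], [-0.0, 0.0, -1.0]]
wrist_force: [-0.3, 0.8, -1.2]
gripper_width: 0.15
gripper_force: 58.6
```

{"fn": "carry_out", "kwargs": {"series": [[0,0,0,0,0,0,0],[0,0,0,0,0,0,0],[0,0,0,0,0,0,0],[0,0,0,0,0,0,0],[0,0,0,0,0,0,0]]}}

```text
t: 66.02
position: [0.4674, -0.3401, 0.3531]
orientation: [[0.992, -0.124, 0.0], [-0.124, -0.992, 0.0], [0.0, -0.0, -1.0]]
wrist_force: [0.2, -1.2, -2.2]
gripper_width: 0.151
gripper_force: 58.6
```

{"fn": "carry_out", "kwargs": {"series": [[0,0,-0.4,-1,0,0,0],[0,0,0,-1,0,0,0],[0,0,0,-1,0,0,0],[0,0,0,-1,0,0,0],[0,0,0,-0.8,0,0,0]]}}

```text
t: 66.43
position: [0.4668, -0.3503, 0.2312]
orientation: [[0.992, -0.125, -0.001], [-0.125, -0.992, 0.001], [-0.001, -0.001, -1.0]]
wrist_force: [-0.5, -0.6, -0.6]
gripper_width: 0.152
gripper_force: 58.6
```

{"fn": "carry_out", "kwargs": {"series": [[0,0,0,0,0,0,0],[0,0,0,0,0,0,0],[0,0,0,0,0,0,0],[0,0,0,0,0,0,0],[0,0,0,0,0,0,0]]}}

```text
t: 66.85
position: [0.4678, -0.3516, 0.2344]
orientation: [[0.992, -0.125, 0.002], [-0.125, -0.992, -0.001], [0.002, 0.001, -1.0]]
wrist_force: [-0.1, 0.7, -1.2]
gripper_width: 0.152
gripper_force: 58.6
```

Aligned with the original position (467.7, -351.6). Lower it to the ledge, where the TCP should be at about 0.204.

{"fn": "carry_out", "kwargs": {"series": [[0,0,0,-0.4,0,0,0],[0,0,0,-0.4,0,0,0],[0,0,0,-0.2,0,0,0],[0,0,0,0,0,0,0],[0,0,0,0,0,0,0]]}}

```text
t: 67.27
position: [0.4667, -0.351, 0.2071]
orientation: [[0.992, -0.126, -0.001], [-0.126, -0.992, 0.001], [-0.001, -0.001, -1.0]]
wrist_force: [-0.2, -0.8, -0.8]
gripper_width: 0.15
gripper_force: 58.8
```

{"fn": "carry_out", "kwargs": {"series": [[0,0,0,-0.1,0,0,0],[0,0,0,0,0,0,0],[0,0,0,0,0,0,0],[0,0,0,0,0,0,0],[0,0,0,0,0,0,0]]}}

```text
t: 67.68
position: [0.4672, -0.3513, 0.2055]
orientation: [[0.992, -0.126, 0.0], [-0.126, -0.992, -0.0], [0.0, 0.0, -1.0]]
wrist_force: [-0.2, -0.0, -1.6]
gripper_width: 0.151
gripper_force: 58.8
```

{"fn": "carry_out", "kwargs": {"series": [[0,0,0,-0.1,0,0,0],[0,0,0,0,0,0,0],[0,0,0,0,0,0,0],[0,0,0,0,0,0,0],[0,0,0,0,0,0,0]]}}

```text
t: 68.1
position: [0.4674, -0.3514, 0.2049]
orientation: [[0.992, -0.126, 0.002], [-0.126, -0.992, -0.001], [0.002, 0.001, -1.0]]
wrist_force: [-5.4, 3.0, 15.2]
gripper_width: 0.157
gripper_force: 61.2
```

Contact at 0.2049, so the cover's underside is at about 110 mm, on the ledge. Release and clear.

{"fn": "carry_out", "kwargs": {"series": [[50,0,0,0,0,0,0],[50,0,0,0,0,0,0],[50,0,0,0,0,0,0],[50,0,0,0.5,0,0,0],[50,0,0,1,0,0,0]]}}

```text
t: 68.52
position: [0.4656, -0.3503, 0.2377]
orientation: [[0.992, -0.125, -0.005], [-0.125, -0.992, 0.003], [-0.005, -0.002, -1.0]]
wrist_force: [1.1, 0.1, 0.6]
gripper_width: 0.586
gripper_force: 0.0
```

{"fn": "carry_out", "kwargs": {"series": [[50,0,0,1,0,0,0],[50,0,0,1,0,0,0],[50,0,0,1,0,0,0],[50,-1,0,1,0,0,0],[50,-1,0,0.5,0,0,0]]}}

```text
t: 68.93
position: [0.4182, -0.3512, 0.3553]
orientation: [[0.992, -0.123, 0.003], [-0.123, -0.992, -0.001], [0.003, 0.001, -1.0]]
wrist_force: [-0.1, -1.7, 0.5]
gripper_width: 0.584
gripper_force: 0.0
```

{"fn": "carry_out", "kwargs": {"series": [[50,-1,0.5,0,0,0,0],[50,-1,0.5,0,0,0,0],[50,-0.5,0.5,0,0,0,0],[50,0,0,0,0,0,0],[50,0,0,0,0,0,0]]}}

```text
t: 69.35
position: [0.3543, -0.3135, 0.3532]
orientation: [[0.992, -0.126, 0.001], [-0.126, -0.992, -0.001], [0.001, 0.001, -1.0]]
wrist_force: [-0.3, 0.3, 0.1]
gripper_width: 0.582
gripper_force: 0.0
```

```bash
python3 ears.py
python3 - <<'E'
from meas import *
t=bot.capture("top");s=bot.capture("side")
h=hsv(t);H,S,V=h[...,0],h[...,1],h[...,2]
m,_,_=blob((H>100)&(H<130)&(S>100)&(V>20),(423,214)); m=cv2.morphologyEx(m.astype(np.uint8),cv2.MORPH_CLOSE,np.ones((15,15)))
rect(m,"top",.185,"cover")
b,_,_=blob(V<35,(426,212));rect(b,"top",.219,"bar")
h=hsv(s);H,S,V=h[...,0],h[...,1],h[...,2]
print("side blue",blob((H>100)&(H<130)&(S>140)&(V>40),(320.7,153.3))[1:], "bar",blob(V<35,(322.7,137.6))[1])
E
python3 ears.py
```

```text
t69.35 pos [ 354.3 -313.5  353.2] y-axis deg -97.2 z [ 0.001 -0.001 -1.   ] F [-0.3  0.3  0.1] w 0.582 f 0
top [[338.6, 170.1], [285.1, 179.8], [224.8, 180.1]]
side [[275.0, 175.9], [256.0, 200.1], [231.7, 231.6]]
cover c 467.8 -343.8 size 174 84 ang 82.8
bar c 469.7 -346.3 size 22 63 ang 82.0
side blue (array([320.37488107, 153.54519505]), array([ 301,  130,   42,   45, 1051], dtype=int32)) bar [322.52298851 137.66091954]
t69.55 pos [ 355.3 -314.1  352.6] y-axis deg -97.2 z [-0.  0. -1.] F [ 0.1 -0.8 -0. ] w 0.588 f 0
top [[338.3, 170.0], [285.1, 179.9], [224.8, 180.1]]
side [[274.9, 175.9], [256.0, 200.2], [231.7, 231.5]]
```

The cover measures the same as at the start in both views, and the pails hang still. Handing in.

```bash
python3 -c "
from cell import bot
print(bot.close_job())"
```

```text
the job is handed in; nothing more can be done
None
```

All three pails (green, white, yellow) hang still on their own S-hooks, clear of the table, the cover is back squarely on the caddy ledge, and the job was handed in at about 70 s; all three hooks were used, so no spares remain in the caddy.

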